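# Release the ratchet clamp and display the glued box

### The arm

A 6-joint arm with a two-finger parallel gripper is mounted at the origin on a cart in front of the work surface, level with it; the furniture and walls round the work are solid. World frame = base frame: x ahead of the robot, y to its left, z up, the work surface at z = 0. Lengths are in mm, angles in rad, forces in N, time in s.
With the tool pointing down it reaches from about 325 to 775 mm from the base axis. Payload 5.5 kg.
Tool frame: the origin (TCP) lies midway between the tips of the shut fingers; the grasp point (between the pads) lies 19 mm behind it; z points along the fingers, y is the direction in which the jaws open and shut (so a half turn about z gives the same grasp; the last joint's range is limited). The gripper opens to 88 mm and grips with 3 to 60 N. Pads are 20 mm wide; open, the fingers measure 115 mm over their backs; the gripper's body (75 mm by 178 mm) begins 61 mm behind the grasp point.
Start: joints at [-1.197, 0.091, 1.231, -0, 1.82, -0.057], TCP at [250.56, -545.193, 190.031] pointing down, gripper open.
Joint ranges: [-2.87, 2.87], [-0.86, 2.18], [0.17, 2.46], [-1.51, 4.65], [0.06, 2.69], [-2.65, 2.65]. Speed limits (rad/s): [2.57, 2.57, 3.01, 3.14, 3.14, 3.14].

### API

Orientations are given as [roll, pitch, yaw] about the fixed x, y, z axes, in that order (R = Rz(yaw) Ry(pitch) Rx(roll)).
In Python, from station import state, eyes, hand_in gives the robot as it stands. The module is installed in compiled form; this text tells all that it offers.
- The arm moves only by the shell command python3 -m pendant 'ROWS' [OPENING] [FORCE]. ROWS is JSON, one flat list of numbers, 6 for each row, row after row: the shift along the world's x, y, z in units of 50 mm (1.0 is 50 mm), then the turn, a rotation vector about the world's x, y, z in units of 10 degrees (1.0 is 10 degrees). In form: [x, y, z, ax, ay, az, x, y, z, ax, ay, az, ...]. A call has 1 to 20 rows; each row shifts and turns the commanded pose from where the row before left it; what a row does not reach is not made up. A row lasts 1/8 s, in which the tool goes at most 62.5 mm and 10.7 degrees, less where a joint would pass 70% of its speed; a pose out of reach is approached as far as the arm can. A call is refused whole if a number of a shift passes 1 or a number of a turn 1, either way. A call with a gripper value outside its range is refused whole. OPENING is the gripper's target within -1 to 1 (fully open at 1, half-way at 0, shut at -1), set as the call begins (- or left out, the last holds). The fingers move at their own pace and stop on an object; FORCE is the grip in N (left out, the last holds). Time passes only in rows, so rows that do not move let the fingers close. It gives the time, the measured TCP pose, the force and the opening at its end, in the units of the state.
- state(): the state, without advancing time (a new reading comes with each control period).
- eyes.read_camera(name): name is "scene" or "side" or "wrist"; returns a dict with "pixels" (400x640x3 uint8, red, green, blue), "z_map" (400x640 float32, mm along the optical axis (not along the pixel's ray), 0 where there is no reading), "intrinsics" (3x3 intrinsics, pixels), "extrinsics" (4x4, takes a point from camera to world coordinates). Camera axes: x right, y up, looking along -z (the intrinsics and any distortion apply to the point x, -y, -z); pixel columns grow to the right and rows downward; lengths in mm; the calibration is good to about 2 mm. A picture is of the moment at which its call begins.
- hand_in(): hands the job in, once; it reports no verdict.
The state is a dict: "time": time; "q": joint angles; "qvel": joint speeds; "joint_efforts": joint torques, N m; "tool_pos": TCP position; "eef_rot": TCP orientation; "force": force on the tool from outside, world axes, zero at the start; "ft_torque": the same for the moment, N m; "width": finger opening in mm.
Only numpy, scipy, OpenCV 4.12 (cv2) and the standard library are available. Lean on these libraries where they do the work, as an engineer would, in place of code of your own. Each camera call takes 0.05 s, during which the arm holds its last target.

### The job

The glue on the small wooden box has set: flip the clamp's ratchet pawl over by its yellow handle so that it stays up, then draw the sliding jaw fully back by its black tab. Lift the box out by its plain ends, stand it upright on the open table and let go. Then take it across its two brass-studded faces and stand it, without dropping it, in the middle of the cradle's floor with those faces looking out of the cradle's open front and back, leaving the clamp open and the cup, tape and pliers where they are.

Things in the scene. Friction and masses are not known exactly. Their poses are not given: they have to be found in the camera images.
- clamp: Fixed ratchet clamp, aluminium base 335 x 88 x 12 mm (x -210 to 125 mm). Origin on the table; x = closing direction, z up. Fixed jaw at x 73 to 92 mm, top 78 mm above table. The box stands on the base (12 mm up) at x = 50 mm against it, axes as the clamp's. The 54 mm wide jaws cover its studded faces; its plain ends (at +y, -y) stand 5 mm out past the jaws, free to grasp.
- jaw (a joint): Travel of the sliding jaw, m: 0 holding the box, grows as it is drawn back along the clamp's -x to a stop at 0.028. Needs 2 to 3 N; stays where left. While the pawl lies in its saw-toothed rack it goes back 1 mm at most. Its lip (top 85 mm above table) overhangs the box by 8 mm: the box cannot be lifted until the jaw is back.
- jaw_tab (a point): Point in the black upright grip tab on the sliding jaw, to be pinched: tab 14 mm thick along the clamp's y, 30 mm along x; its top is 13 mm above this point and it is free to 23 mm below it. At jaw = 0 this point is at clamp x = -2 mm, 108 mm above the table; it moves with the jaw.
- pawl (a joint): Angle of the ratchet pawl, rad: 0 engaged, handle leaning 36 degrees from upright towards the jaw; 1.26 flipped over, leaning as far the other way on a stop. Pivot pin along the clamp's y at clamp x = -130 mm, 65 mm above the table. It falls by its own weight to the side of upright (0.63) that it is on; a light push (under 1 N) on the handle moves it.
- pawl_grip (a point): Centre of the pawl's yellow cross-bar handle: 16 mm thick, 48 mm long along the clamp's y, 70 mm from the pivot pin on a 12 mm wide arm. Engaged: clamp x = -89 mm, 122 mm above the table; flipped: x = -171 mm, same height. 64 mm of free room between the engaged handle and the grip tab.
- box_center (a point): Centre of the loose glued wooden box: 46 mm along its x, 64 mm along its y, 64 mm high, 0.15 to 0.3 kg. Its +x and -x faces each have a brass stud and are alike; the +y and -y ends are plain. z up.
- cradle_floor (a point): Centre of the floor of the fixed dark wooden cradle, 10 mm above the table. x runs from the open front (-x) to the open back (+x); floor 58 mm along x. Upright sides at +y and -y, 12 mm thick, 50 mm along x, 78 mm apart inside, tops 68 mm above the table: no room for fingers between them and the box's ends.
- cup: Green stoneware cup, 64 mm wide, 50 mm high, origin under its middle; a loose bystander.
- tape: Roll of cream masking tape lying flat, 106 mm wide, 25 mm high, origin under its middle; a loose bystander.
- pliers: Red-handled pliers lying flat, 147 x 59 x 12 mm, long along their x, origin under the middle; a loose bystander.
There are look-alikes about, which are no part of the job. Leave any blue or pink look-alike of the part that bears box_center alone.

How it is judged (in metres and radians):
On the way, in this order (a step that is already met when the one before it is completed fails the run):
1. the pawl is flipped over and stays up (pawl above 1.0 rad) (value of joint pawl above 1 rad), for 0.2 s.
2. the sliding jaw is drawn back (more than 18 mm) (value of joint jaw above 0.018 m), for 0.2 s.
3. the box stands upright on the open table, let go (height (world z) of box_center below 0.037 m and angle between box_center's own z axis and vertical below 0.1 rad and contact force between the fingers and gift_box below 0.1 N and linear speed of gift_box below 0.02 m/s), for 0.2 s.
At the end, for the whole second after the job is handed in: The box stands upright and at rest on the cradle's floor between its sides, within 14 mm of the middle front to back and 12 mm side to side, its studded faces square to the open front and back within 0.25 rad; the pawl is still flipped over (above 1.0 rad) and the jaw still back (more than 18 mm) (x of box_center in the frame of cradle_floor between -0.014 and 0.014 m and y of box_center in the frame of cradle_floor between -0.012 and 0.012 m and z of box_center in the frame of cradle_floor between 0.028 and 0.036 m and angle between box_center's own z axis and vertical below 0.1 rad and angle between the x axis of box_center and the x axis of cradle_floor, either way round below 0.25 rad and linear speed of gift_box below 0.02 m/s and value of joint pawl above 1 rad and value of joint jaw above 0.018 m); the robot touches nothing.
It fails at once if the cup is moved more than 25 mm (distance of cup from where it was at the start of the episode above 0.025 m).
It fails at once if the tape is moved more than 25 mm (distance of tape from where it was at the start of the episode above 0.025 m).
It fails at once if the pliers is moved more than 25 mm (distance of pliers from where it was at the start of the episode above 0.025 m).
It fails at once if the box is dropped: free of the fingers with its centre more than 62 mm above the table (height (world z) of box_center above 0.062 m and contact force between the fingers and gift_box below 0.01 N).
It also fails if it takes over 70 s, if anything falls off the work surface, if the arm or the gripper's body presses on something with over 40 N, if the wrist force passes 120 N, or if a joint passes its speed limit or range.

## Working session

There is one attempt and no reset: what is moved stays moved. The work goes in short steps, Python scripts to look and compute and a shell command to move; the robot and the scene stay as the last step left them, time stands still between calls to the robot, and variables do not carry over. Pictures are saved under pics/ and viewed, and the job is handed in when it is done.

```bash
mkdir -p pics
cat > h.py <<'E'
import numpy as np, cv2
from station import state, eyes
def cam(n):
    return eyes.read_camera(n)
def world(c):
    z=c["z_map"].astype(float);K=np.array(c["intrinsics"]);T=np.array(c["extrinsics"])
    h,w=z.shape;u,v=np.meshgrid(np.arange(w),np.arange(h))
    x=(u-K[0,2])/K[0,0]*z;y=(v-K[1,2])/K[1,1]*z
    P=np.stack([x,-y,-z],-1)@T[:3,:3].T+T[:3,3]
    P[z<=0]=np.nan
    return P
def save(c,name): cv2.imwrite("pics/"+name,c["pixels"][:,:,::-1])
E
python3 - <<'E'
from h import *
for n in ["scene","side","wrist"]:
    c=cam(n); save(c,n+"0.png"); np.savez(n+"0.npz",**c)
    print(n,np.round(c["intrinsics"],1).tolist(),np.round(c["extrinsics"],3).tolist(), (c["z_map"]>0).mean())
print(state())
E
```

```text
scene [[446.7, 0.0, 319.0], [0.0, 446.7, 196.1], [0.0, 0.0, 1.0]] [[-0.656, 0.278, -0.702, -332.773], [-0.754, -0.276, 0.596, 767.447], [-0.028, 0.92, 0.391, 574.369], [0.0, 0.0, 0.0, 1.0]] 0.99596875
side [[417.4, 0.0, 321.6], [0.0, 417.4, 203.6], [0.0, 0.0, 1.0]] [[-0.985, 0.065, -0.159, 379.769], [-0.171, -0.361, 0.917, 966.979], [0.002, 0.93, 0.367, 479.738], [0.0, 0.0, 0.0, 1.0]] 0.995953125
wrist [[337.6, 0.0, 318.4], [0.0, 337.6, 202.0], [0.0, 0.0, 1.0]] [[0.418, 0.875, 0.245, 317.6], [-0.908, 0.403, 0.11, -514.333], [-0.002, -0.269, 0.963, 384.731], [0.0, 0.0, 0.0, 1.0]] 0.99608984375
{'time': 0.15, 'q': array([-1.19668144e+00,  9.16960582e-02,  1.23160360e+00,  2.68749327e-06,
        1.81979077e+00, -5.67198802e-02]), 'qvel': array([-3.59547673e-04, -8.59382959e-04, -7.06569299e-03,  3.32196863e-04,
        1.15746607e-03, -5.42058664e-06]), 'joint_efforts': array([ 1.18814667e-03, -4.47045779e+01, -4.06907165e+01,  6.98529999e-02,
        2.74668803e-02, -1.11046384e-04]), 'tool_pos': array([ 250.46755626, -544.92474461,  189.16378576]), 'eef_rot': array([-3.14009744e+00, -8.75094290e-05,  4.30835362e-01]), 'force': array([0.56862949, 0.23454926, 0.45142781]), 'ft_torque': array([ 0.0189145 ,  0.03265621, -0.03782351]), 'width': 87.58867037783872}
```

View pics/scene0.png

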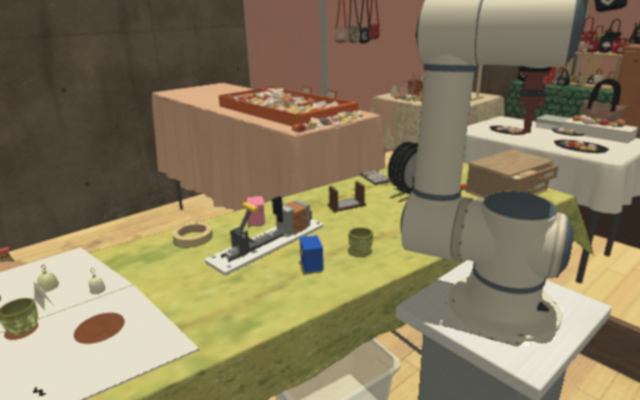

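View pics/side0.png

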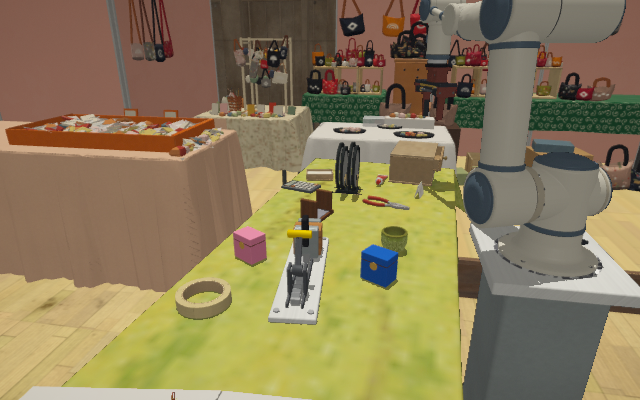

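View pics/wrist0.png

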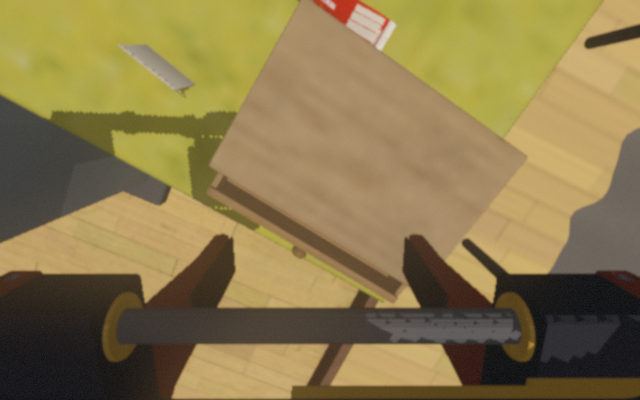

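Side view: the clamp lies at about (300,285), yellow handle at (300,234), wooden box behind it near (315,235), cradle at (316,205), cup at (394,239), tape at (204,297), pliers at (385,202). The blue (379,266) and pink (250,245) boxes are look-alikes. Next I measure the clamp from the depth map.

Run:
```python
from h import *
def ld(n): return dict(np.load(n+"0.npz"))
for n in ["side","scene"]:
    c=ld(n);P=world(c);im=c["pixels"];hsv=cv2.cvtColor(im,cv2.COLOR_RGB2HSV)
    x,y,z=P[...,0],P[...,1],P[...,2]
    reg=(x>150)&(x<800)&(y>-600)&(y<600)
    print(n)
    # base plate: gray low saturation, z~12
    m=reg&(abs(z-12)<5)&(hsv[...,1]<60)&(hsv[...,2]>90)
    nl,lab,st,ce=cv2.connectedComponentsWithStats(m.astype(np.uint8))
    for i in range(1,nl):
        if st[i,4]>100:
            q=P[lab==i];r=cv2.minAreaRect(q[:,:2].astype(np.float32));print("grey12",st[i],np.round(q.mean(0),1),r)
    def col(name,lo,hi,zl=3,zh=200,mn=25):
        m=reg&(cv2.inRange(hsv,lo,hi)>0)&(z>zl)&(z<zh)
        nl,lab,st,ce=cv2.connectedComponentsWithStats(m.astype(np.uint8))
        for i in range(1,nl):
            if st[i,4]>mn:
                q=P[lab==i];print(name,st[i],np.round(np.median(q,0),1),np.round(np.percentile(q,3,axis=0)),np.round(np.percentile(q,97,axis=0)))
    col("yellow",(22,200,180),(32,255,255),90,150,10)
    col("wood",(5,90,60),(20,220,230),14,90)
    col("any-tall",(0,0,0),(179,255,255),20,140,60)
for n,b in [("side",(220,150,440,330)),("scene",(190,170,400,290))]:
    c=ld(n);x0,y0,x1,y1=b
    cv2.imwrite(f"pics/{n}_crop.png",cv2.resize(c["pixels"][y0:y1,x0:x1,::-1],None,fx=3.6,fy=3.3,interpolation=cv2.INTER_CUBIC))
```

```text
side
grey12 [282 180  38  11 200] [ 680.9 -353.2   14.4] ((682.758056640625, -355.68487548828125), (72.25474548339844, 117.50759887695312), 70.10956573486328)
grey12 [ 268  238   61   85 1966] [541.3 273.6  14.1] ((553.0724487304688, 202.20765686035156), (88.0022964477539, 333.11456298828125), 5.137554168701172)
grey12 [  73  387  229   13 1901] [670.9 557.5   8.4] ((642.9793090820312, 552.5184936523438), (320.67864990234375, 23.288021087646484), 9.108213424682617)
yellow [287 230  25   5  99] [547.4 248.3 130.1] [527. 243. 127.] [571. 253. 133.]
wood [390 159  52  25 968] [ 305.1 -460.2   54.9] [ 225. -473.   17.] [ 380. -450.   88.]
wood [307 169  25   2  42] [ 641.6 -509.    24.5] [ 603. -518.   23.] [ 685. -499.   28.]
wood [307 172  26   6  81] [ 631.1 -449.9   20.3] [ 589. -463.   15.] [ 677. -439.   26.]
wood [301 189  31  29 559] [ 580.2 -148.4   48. ] [ 548. -165.   18.] [618. -65.  71.]
wood [309 222  13  33 132] [531.2 108.4  73.9] [529.  84.  21.] [559. 128.  80.]
wood [239 241   5   8  32] [705.4 161.1  43.6] [699. 155.  35.] [713. 166.  50.]
wood [370 262   7   8  44] [
[... 1854 characters left out ...]
l [ 466  155   83   41 2376] [ 278.2 -470.1   86.5] [ 194. -593.   28.] [ 375. -450.  106.]
any-tall [354 181  11  20 165] [ 560.  -154.7   47.6] [ 542. -165.   22.] [ 590. -147.   68.]
any-tall [328 186  10  21 160] [587.5 -69.4  47. ] [569. -78.  22.] [618. -62.  67.]
any-tall [ 220  196   92   64 2299] [543.8 159.6  56.7] [525.  74.  21.] [689. 313. 122.]
any-tall [172 222  40  20 335] [714.  336.4  23.5] [672. 285.  20.] [767. 381.  26.]
any-tall [348 228  25  22 461] [354.4  54.2  39.4] [331.  22.  22.] [386.  79.  51.]
any-tall [299 235  24  31 620] [372.1 194.9  56. ] [354. 164.  22.] [421. 217.  65.]
any-tall [401 240  14  13  91] [158.  124.9 124.5] [151. 107. 104.] [168. 132. 139.]
```

View pics/side_crop.png

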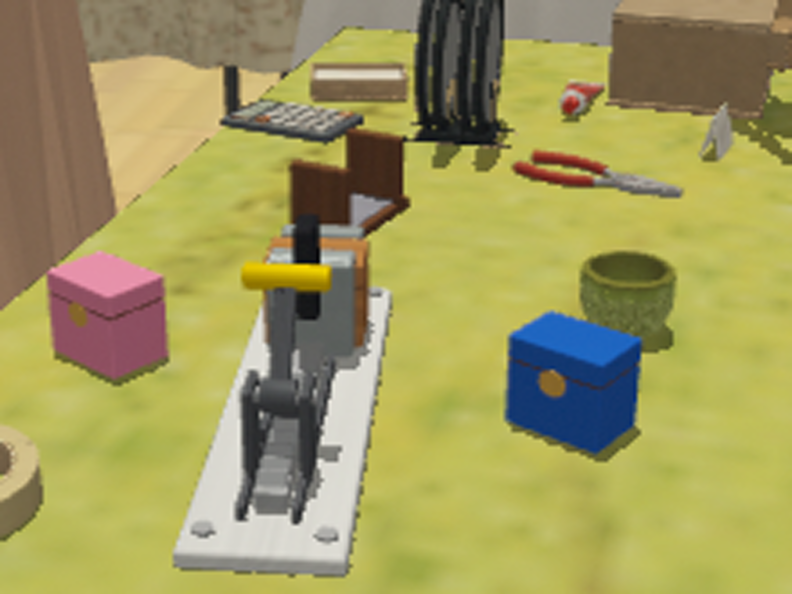

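View pics/scene_crop.png

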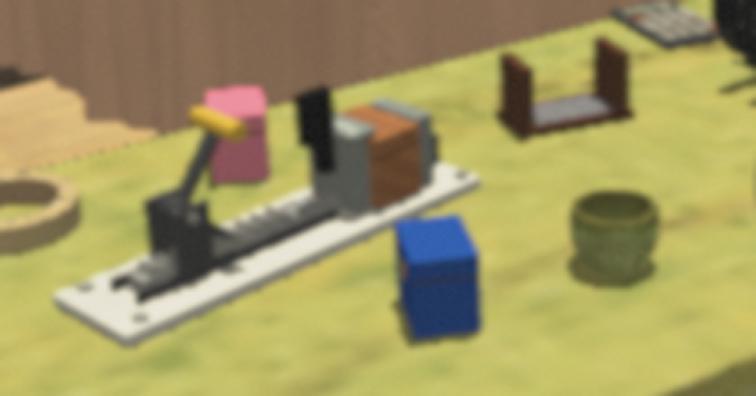

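Run:
```python
from h import *
def ld(n): return dict(np.load(n+"0.npz"))
for n in ["side","scene"]:
    c=ld(n);P=world(c);im=c["pixels"];hsv=cv2.cvtColor(im,cv2.COLOR_RGB2HSV)
    x,y,z=P[...,0],P[...,1],P[...,2]
    m=(abs(z-12)<6)&(hsv[...,1]<60)&(hsv[...,2]>90)&(x>480)&(x<620)&(y>20)&(y<390)
    q=P[m]; 
    ys=np.arange(60,370,8);lo=[];hi=[]
    for a in ys:
        s=q[(q[:,1]>=a)&(q[:,1]<a+8)]
        if len(s)>4: lo.append((a+4,s[:,0].min()));hi.append((a+4,s[:,0].max()))
    for nm,L in (("lo",lo),("hi",hi)):
        L=np.array(L);k=np.ones(len(L),bool)
        for _ in range(6):
            f=np.polyfit(L[k,0],L[k,1],1);r=L[:,1]-np.polyval(f,L[:,0]);k=abs(r)<max(3,1.5*np.median(abs(r)))
        print(n,nm,"slope deg",np.degrees(np.arctan(f[0])),"x@y=202",np.polyval(f,202),k.sum())
    print("y ends",np.percentile(q[:,1],[0.5,99.5]), "z",np.median(q[:,2]))
    # cradle sides
    m=(x>520)&(x<640)&(y>-190)&(y<-40)&(z>20)&(z<75)&(hsv[...,2]<140)&((hsv[...,0]<20)|(hsv[...,0]>165))
    top=m&(z>62)
    nl,lab,st,ce=cv2.connectedComponentsWithStats(m.astype(np.uint8))
    for i in range(1,nl):
        if st[i,4]>20:
            s=P[lab==i];r=cv2.minAreaRect(s[:,:2].astype(np.float32));print(n,"side",st[i],[np.round(v,1) for v in r],"zmax",s[:,2].max())
    m=(x>530)&(x<640)&(y>-170)&(y<-55)&(abs(z-10)<5)&(hsv[...,1]<70)
    s=P[m];r=cv2.minAreaRect(s[:,:2].astype(np.float32));print(n,"floor",len(s),r,np.median(s[:,2]))
    m=(cv2.inRange(hsv,(22,200,120),(32,255,255))>0)&(z>100)&(z<150)&(x>450)&(x<650)
    s=P[m];print(n,"yellow",len(s),s.min(0),s.max(0)); 
    if len(s)>3: d=np.cov(s[:,:2].T);w,v=np.linalg.eigh(d);print(np.degrees(np.arctan2(v[1,1],v[0,1])))
    m=(z>90)&(z<125)&(hsv[...,2]<60)&(x>500)&(x<600)&(y>130)&(y<230)
    s=P[m];print(n,"tab",len(s),np.percentile(s,[3,50,97],axis=0).round(1).tolist())
    m=(cv2.inRange(hsv,(5,90,60),(20,220,230))>0)&(z>70)&(z<82)&(y>70)&(y<140)&(x>500)&(x<620)
    s=P[m];print(n,"boxtop",len(s),cv2.minAreaRect(s[:,:2].astype(np.float32)))
```

```text
side lo slope deg -5.220785772994076 x@y=202 509.5026908669315 37
side hi slope deg -5.039637211170122 x@y=202 596.2559925880499 37
y ends [ 41.94114515 368.58649664] z 14.443237411039917
side side [301 189  31  29 536] [array([ 582.3, -116.9]), array([104.2,  49.8]), np.float64(72.9)] zmax 72.45330926617589
side floor 60 ((564.6007690429688, -126.15676879882812), (29.319984436035156, 78.66027069091797), 10.323551177978516) 13.580410267640048
side yellow 181 [524.79658891 240.84141302 117.38499825] [572.55953616 255.71252842 133.50002217]
-175.01643124550154
side tab 97 [[549.6, 149.6, 99.3], [554.2, 170.2, 115.1], [561.7, 174.4, 124.3]]
side boxtop 92 ((561.0892944335938, 108.48233032226562), (62.90994644165039, 47.9871940612793), 4.9829254150390625)
scene lo slope deg -5.187167074644998 x@y=202 506.48681917641755 38
scene hi slope deg 11.12788520173385 x@y=202 555.3140676750579 20
y ends [ 35.40528123 368.57687986] z 11.301972118494973
scene side [356 182   8  19 111] [array([ 561.3, -155.5]), array([11. , 41.3]), np.float64(69.9)] zmax 68.44105541267061
scene side [330 187   8  20 116] [array([589.2, -71.1]), array([10.7, 44.2]), np.float64(72.0)] zmax 68.62322382714007
scene floor 141 ((581.2450561523438, -121.86833190917969), (77.16390991210938, 50.79863739013672), 73.86192321777344) 9.806189580546175Traceback (most recent call last):
  File "<stdin>", line 28, in <module>
    return umr_minimum(a, axis, None, out, keepdims, initial, where)
ValueError: zero-size array to reduction operation minimum which has no identity
```

```bash
python3 -m pendant '[0.3,0.75,0.1,0,0,0.35,0.3,0.75,0.1,0,0,0.35,0.3,0.75,0.1,0,0,0.35,0.3,0.75,0,0,0,0.35,0.3,0.75,0,0,0,0.35,0.3,0.75,0,0,0,0.35,0.3,0.75,0,0,0,0.35,0.3,0.75,0,0,0,0.35,0.3,0.75,0,0,0,0.35,0.3,0.75,0,0,0,0.35,0.3,0.75,0,0,0,0.35,0.3,0.75,0,0,0,0.35,0.3,0.75,0,0,0,0.35,0.3,0.75,0,0,0,0.35,0.3,0.75,0,0,0,0.35,0.3,0.75,0,0,0,0.35]' -1
```

```text
time: 2.15
tool_pos: [490.8, 56.1, 204.8]
eef_rot: [-3.141, 0.0, 1.41]
force: [0.1, 0.5, 0.3]
width: 0.4
```

Run:
```python
from h import *
c=cam("wrist"); save(c,"wrist1.png"); np.savez("wrist1.npz",**c)
```

```text
(no output)
```

View pics/wrist1.png

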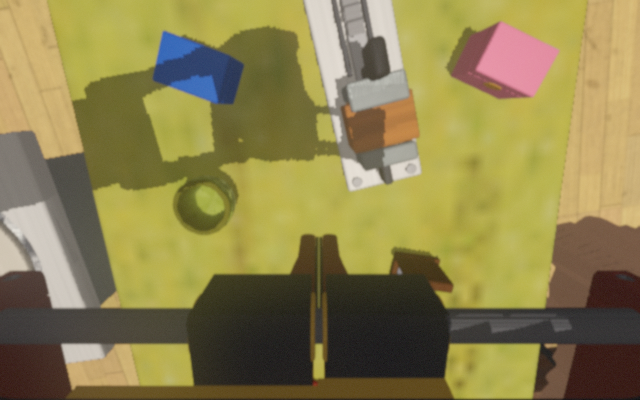

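Wrist view: wooden box at (380,120) between the grey jaws, black tab at (374,58), cup at (205,205), cradle's near side at (420,268). I measure the box and the clamp again from here.

Run:
```python
from h import *
c=dict(np.load("wrist1.npz"));P=world(c);im=c["pixels"];hsv=cv2.cvtColor(im,cv2.COLOR_RGB2HSV)
x,y,z=P[...,0],P[...,1],P[...,2]
m=(cv2.inRange(hsv,(4,100,60),(20,255,240))>0)&(z>68)&(z<84)&(y>70)&(y<150)&(x>500)&(x<620)
s=P[m];print("boxtop",len(s),cv2.minAreaRect(s[:,:2].astype(np.float32)),np.median(s[:,2]))
m=(abs(z-12)<6)&(hsv[...,1]<60)&(hsv[...,2]>90)&(x>480)&(x<640)&(y>20)&(y<390)
q=P[m]
for nm,f in (("lo",np.min),("hi",np.max)):
    L=[]
    for a in np.arange(50,280,6):
        t=q[(q[:,1]>=a)&(q[:,1]<a+6)]
        if len(t)>4:L.append((a+3,f(t[:,0])))
    L=np.array(L);k=np.ones(len(L),bool)
    for _ in range(6):
        g=np.polyfit(L[k,0],L[k,1],1);r=L[:,1]-np.polyval(g,L[:,0]);k=abs(r)<max(3,1.5*np.median(abs(r)))
    print(nm,np.degrees(np.arctan(g[0])),np.polyval(g,160),k.sum(),len(L))
print("yend",np.percentile(q[:,1],0.3),np.median(q[:,2]))
m=(z>112)&(z<128)&(hsv[...,2]<70)&(x>520)&(x<600)&(y>120)&(y<210)
s=P[m];print("tab",len(s),s.min(0),s.max(0),np.median(s,0))
m=(z>20)&(z<60)&(cv2.inRange(hsv,(28,60,30),(45,255,255))>0)&(x<450)
s=P[m];print("cup",len(s),np.percentile(s,[2,98],axis=0))
```

```text
boxtop 2845 ((559.4581298828125, 107.0690689086914), (63.31705093383789, 47.361080169677734), 5.0926313400268555) 76.77244888872639
lo -5.177468937352975 510.8961214718648 31 31
hi 28.522266546844854 565.5810533647161 23 31
yend 32.07175712128826 12.85731030158479
tab 2 [549.89515494 145.98057265 115.11136458] [550.19364446 147.27768421 117.95283958] [550.0443997  146.62912843 116.53210208]
cup 1851 [[333.73928904  19.16254147  21.25534147]
 [391.66744956  77.44054449  52.32642862]]
```

```bash
python3 -m pendant '[0.24,0.62,0,0,0,0.29,0.24,0.62,0,0,0,0.29,0.24,0.62,0,0,0,0.29,0.24,0.62,0,0,0,0.29,0.24,0.62,0,0,0,0.29,0,0,-0.4,0,0,0,0,0,-0.4,0,0,0,0,0,0,0,0,0]'
python3 - <<'E'
from h import *
c=cam("wrist"); save(c,"wrist2.png")
c=cam("side"); cv2.imwrite("pics/side2.png",cv2.resize(c["pixels"][150:330,220:440,::-1],None,fx=3.6,fy=3.3,interpolation=cv2.INTER_CUBIC))
E
```

```text
time: 3.2
tool_pos: [549.5, 209.4, 162.6]
eef_rot: [-3.137, 0.001, 1.661]
force: [-0.1, -1.2, 0.1]
width: 0.5
```

View pics/wrist2.png

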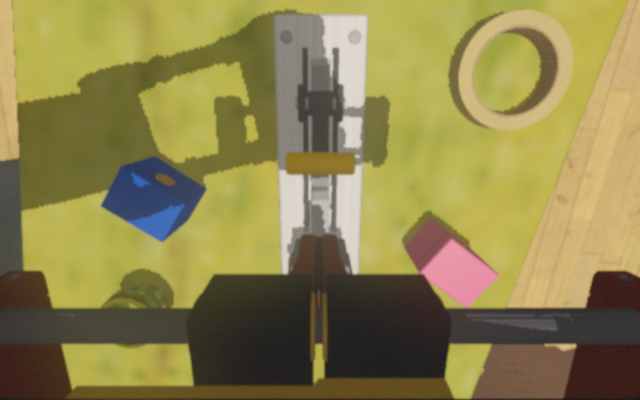

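View pics/side2.png

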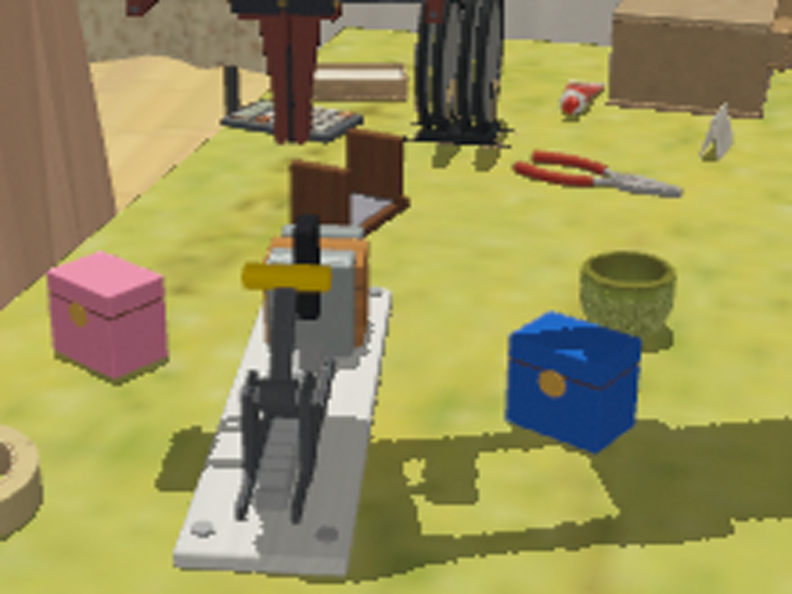

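Fingers (320,240) are in line with the yellow handle (320,162). Going down and pushing.

```bash
python3 -m pendant '[0,0,-0.55,0,0,0,0,0,-0.5,0,0,0,0,0,0,0,0,0,-0.02,0.23,0,0,0,0,-0.02,0.23,0,0,0,0,-0.02,0.23,0,0,0,0,-0.02,0.23,0,0,0,0,-0.02,0.23,0,0,0,0,-0.02,0.23,0,0,0,0,-0.02,0.23,0,0,0,0,-0.02,0.23,0,0,0,0,0,0,0,0,0,0,0,0,0,0,0,0]'
python3 -m pendant '[0.02,-0.25,0,0,0,0,0.02,-0.25,0,0,0,0,0.02,-0.25,0,0,0,0,0,0,0.5,0,0,0,0,0,0.5,0,0,0,0,0,0,0,0,0]'
python3 - <<'E'
from h import *
c=cam("wrist"); save(c,"wrist3.png");np.savez("wrist3.npz",**c)
E
```

```text
time: 4.92
tool_pos: [542.6, 301.7, 112.5]
eef_rot: [-3.142, 0.0, 1.661]
force: [-0.9, -0.7, -0.1]
width: 0.1
time: 5.68
tool_pos: [546.8, 263.9, 165.2]
eef_rot: [3.137, -0.001, 1.66]
force: [-0.6, 0.7, 0.8]
width: 0.7
```

View pics/wrist3.png

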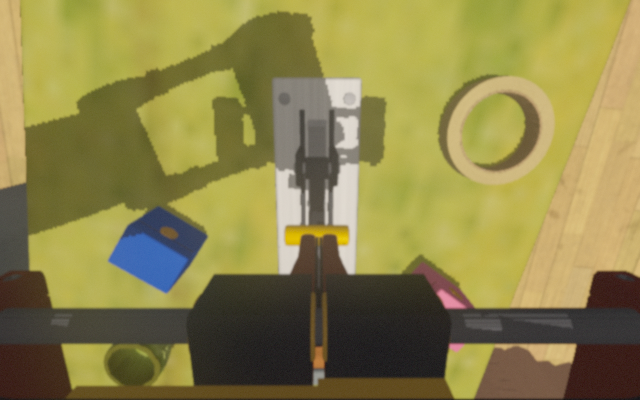

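Run:
```python
from h import *
c=dict(np.load("wrist3.npz"));P=world(c);hsv=cv2.cvtColor(c["pixels"],cv2.COLOR_RGB2HSV)
m=(cv2.inRange(hsv,(18,150,100),(35,255,255))>0);m[:200]=0;m[260:]=0;m[:,:270]=0;m[:,370:]=0
s=P[m];print(len(s),np.nanmin(s,0),np.nanmax(s,0),np.nanmedian(s,0))
c=cam("side");save(c,"side3.png");cv2.imwrite("pics/side3.png",cv2.resize(c["pixels"][130:330,220:440,::-1],None,fx=3.6,fy=3,interpolation=cv2.INTER_CUBIC))
```

```text
880 [ 4.97075766e+02  1.95320517e+02 -1.00749265e-01] [570.52181084 276.87024192 213.07469747] [545.40763294 250.37202879 128.98360844]
```

View pics/side3.png

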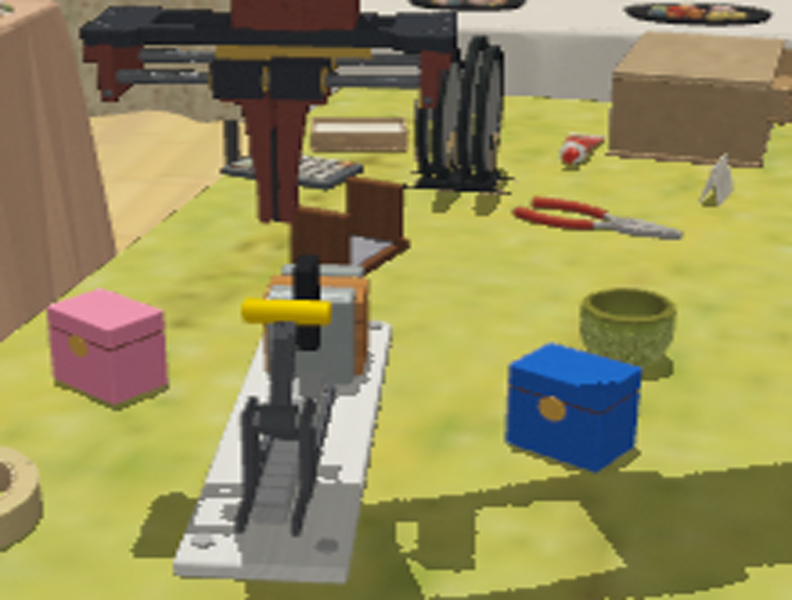

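The handle is back at y≈250, still engaged. I repeat the push slower, with the tip lower, and look at stages.

```bash
python3 -m pendant '[0.02,-0.55,0,0,0,0,0.07,-0.55,0,0,0,0,0,0,-0.6,0,0,0,0,0,-0.6,0,0,0,0,0,0,0,0,0,-0.02,0.23,0,0,0,0,-0.02,0.23,0,0,0,0,-0.02,0.23,0,0,0,0,-0.02,0.23,0,0,0,0,-0.02,0.23,0,0,0,0,0,0,0,0,0,0]'
python3 - <<'E'
from h import *
c=cam("side");cv2.imwrite("pics/side4.png",cv2.resize(c["pixels"][130:330,220:440,::-1],None,fx=3.6,fy=3,interpolation=cv2.INTER_CUBIC))
c=cam("scene");cv2.imwrite("pics/scene4.png",cv2.resize(c["pixels"][130:290,190:400,::-1],None,fx=3.6,fy=3.6,interpolation=cv2.INTER_CUBIC))
E
```

```text
time: 7.15
tool_pos: [544.8, 267.8, 102.4]
eef_rot: [-3.141, 0.0, 1.663]
force: [-0.3, -0.1, 0.1]
width: 0.3
```

View pics/side4.png

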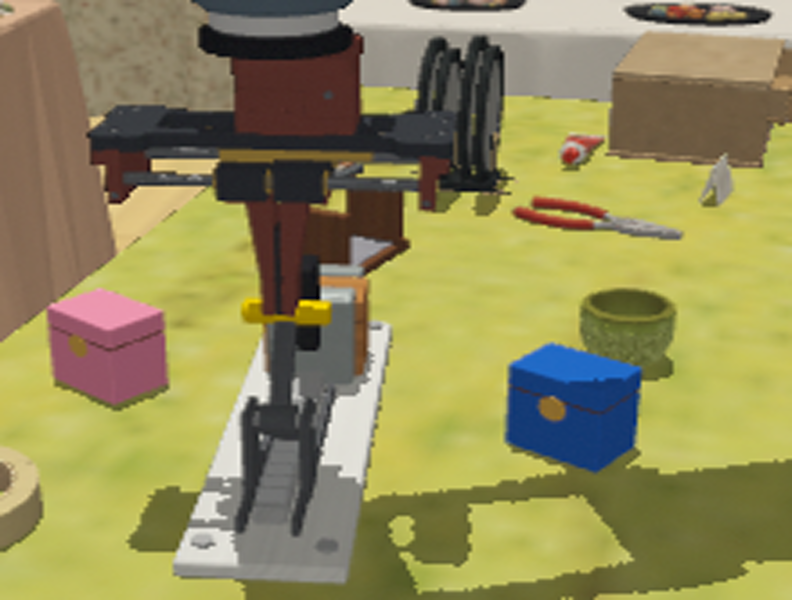

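View pics/scene4.png

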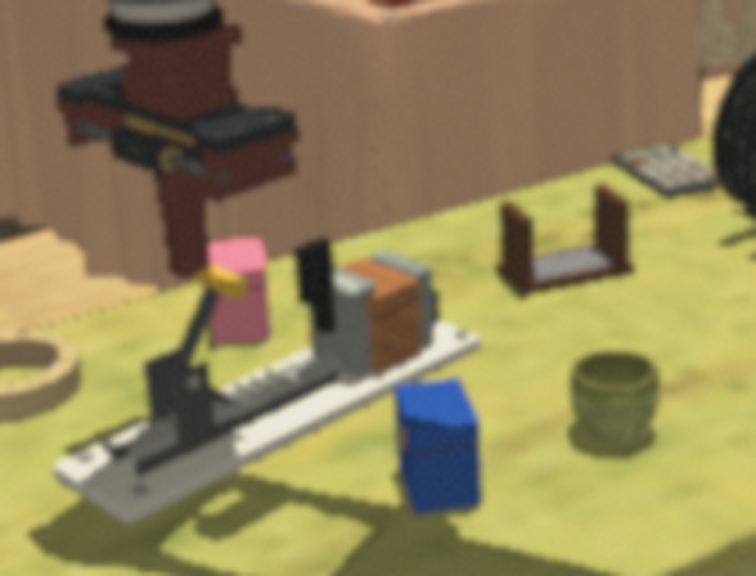

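Run:
```python
from h import *
s=state();print(s["tool_pos"],s["q"])
def proj(c,p):
    K=np.array(c["intrinsics"]);T=np.array(c["extrinsics"]);q=T[:3,:3].T@(np.array(p)-T[:3,3]);return K[0,0]*q[0]/-q[2]+K[0,2],K[1,1]*(-q[1])/-q[2]+K[1,2],-q[2]
for n in ("side","scene"):
    c=cam(n);np.savez(n+"5.npz",**c);P=world(c);print(n,proj(c,s["tool_pos"]),proj(c,[547.9,248.9,122]))
    u,v,_=proj(c,s["tool_pos"]);u=int(u);v=int(v)
    im=c["pixels"].copy();cv2.circle(im,(u,v),2,(255,0,255),-1)
    print(np.round(P[v-30:v+6:3,u]).tolist())
    cv2.imwrite(f"pics/{n}5.png",cv2.resize(im[v-60:v+60,u-80:u+80,::-1],None,fx=5,fy=5,interpolation=cv2.INTER_CUBIC))
```

```text
[545.02100918 266.82944615 102.41327132] [ 3.99357389e-01  1.09694548e-01  1.36560271e+00 -2.25221698e-04
  1.66655989e+00  3.08586937e-01]
side (np.float64(299.03968161016024), np.float64(248.85756366617335), np.float64(806.4404938814932)) (np.float64(299.44854072306254), np.float64(235.59271434930105), np.float64(816.1457129393334))
[[541.0, 278.0, 172.0], [542.0, 277.0, 166.0], [542.0, 275.0, 159.0], [542.0, 278.0, 154.0], [542.0, 275.0, 147.0], [542.0, 276.0, 141.0], [548.0, 252.0, 123.0], [547.0, 255.0, 118.0], [547.0, 257.0, 112.0], [547.0, 259.0, 107.0], [545.0, 266.0, 104.0], [545.0, 269.0, 99.0]]
scene (np.float64(243.74221620186609), np.float64(217.3259723282048), np.float64(1098.605082465441)) (np.float64(248.57660008918305), np.float64(207.60862848490984), np.float64(1103.6594161698197))
[[533.0, 267.0, 186.0], [533.0, 268.0, 179.0], [536.0, 267.0, 170.0], [536.0, 268.0, 163.0], [536.0, 269.0, 155.0], [538.0, 268.0, 146.0], [539.0, 269.0, 138.0], [564.0, 256.0, 118.0], [776.0, 136.0, 0.0], [757.0, 147.0, 0.0], [552.0, 265.0, 100.0], [547.0, 269.0, 95.0]]
```

View pics/side5.png

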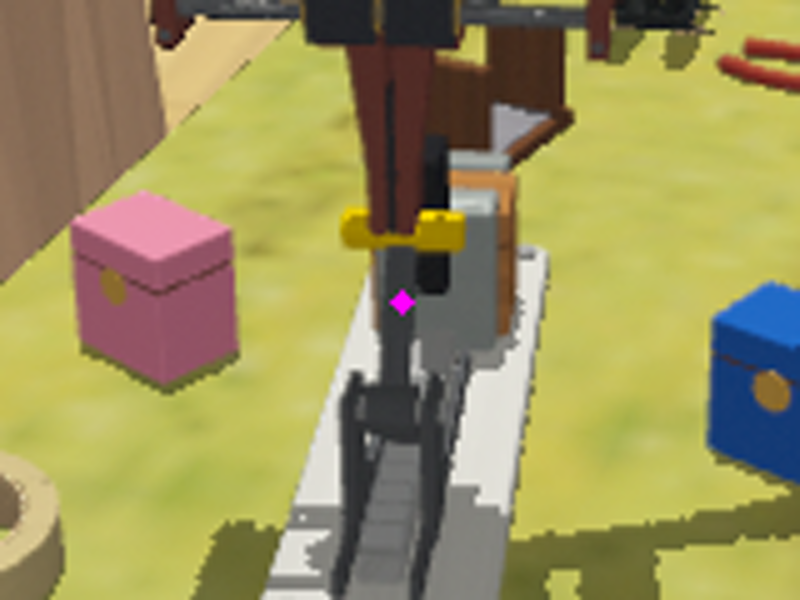

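View pics/scene5.png

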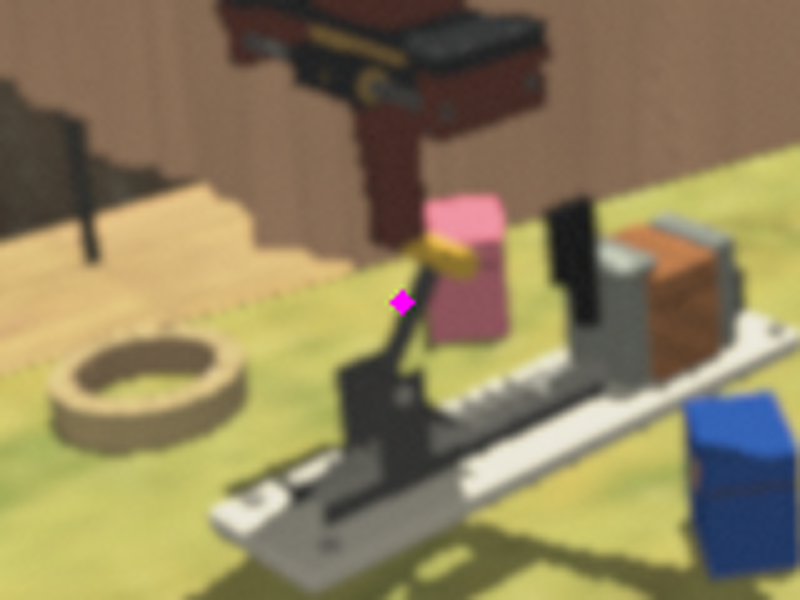

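```bash
cat > tip.py <<'E'
from h import *
def tip():
    s=state();tp=s["tool_pos"]
    print("tcp",np.round(tp,1))
    for n in ("side","scene"):
        c=cam(n);P=world(c);hsv=cv2.cvtColor(c["pixels"],cv2.COLOR_RGB2HSV)
        d=np.hypot(P[...,0]-tp[0],P[...,1]-tp[1])
        m=(d<60)&(P[...,2]>tp[2]-20)&(P[...,2]<tp[2]+75)&((hsv[...,0]<8)|(hsv[...,0]>172))&(hsv[...,1]>90)&(hsv[...,2]<140)
        q=P[m]; 
        if len(q)>10:
            lo=np.percentile(q[:,2],[0.5,2,5]); k=q[q[:,2]<lo[1]+8]
            print(n,len(q),"zlow",lo.round(1),"xy of tip",k.min(0).round(1),k.max(0).round(1))
        else: print(n,"few",len(q))
E
python3 -c "from tip import *;tip()"
python3 -m pendant '[0,0,0.6,0,0,0,0,0,0.6,0,0,0,0.02,-0.3,0.8,0,0,0,0,0,0,0,0,0,0,0,0,0,0,0]'
python3 -c "from tip import *;tip()"
```

```text
tcp [545.1 266.4 102.5]
side 161 zlow [138.5 140.3 141.7] xy of tip [537.8 254.8 138.4] [552.  279.5 148.1]
scene 132 zlow [131.6 141.1 142.5] xy of tip [525.4 248.5 114.7] [549.  278.8 149. ]
time: 8.07
tool_pos: [546.0, 251.6, 201.8]
eef_rot: [-3.141, 0.0, 1.661]
force: [-0.0, 0.1, -0.3]
width: 0.4
tcp [546.  251.6 201.8]
side 185 zlow [238.4 239.2 240.8] xy of tip [538.1 245.2 237.4] [555.1 264.9 247.1]
scene 147 zlow [238.2 239.3 240.5] xy of tip [534.1 242.4 237.5] [549.1 264.3 246.4]
```

The images show the shut finger tips about 36 mm above the reported TCP. That explains the miss: the fingers passed over the handle. I check whether this offset was already there at the start.

Run:
```python
from h import *
tp=np.array([250.5,-544.9,189.2])
def proj(c,p):
    K=np.array(c["intrinsics"]);T=np.array(c["extrinsics"]);q=T[:3,:3].T@(np.array(p)-T[:3,3]);return K[0,0]*q[0]/-q[2]+K[0,2],K[1,1]*(-q[1])/-q[2]+K[1,2]
for n in ("side","scene"):
    c=dict(np.load(n+"0.npz"));u,v=map(int,proj(c,tp));print(n,u,v);im=c["pixels"].copy();cv2.circle(im,(u,v),1,(255,0,255),-1)
    a,b=max(0,v-70),max(0,u-70)
    cv2.imwrite(f"pics/{n}_st.png",cv2.resize(im[a:v+50,b:u+70,::-1],None,fx=5,fy=5,interpolation=cv2.INTER_CUBIC))
    P=world(c);hsv=cv2.cvtColor(c["pixels"],cv2.COLOR_RGB2HSV)
    d=np.hypot(P[...,0]-tp[0],P[...,1]-tp[1]);m=(d<75)&(P[...,2]>150)&(P[...,2]<262)&((hsv[...,0]<8)|(hsv[...,0]>172))&(hsv[...,2]<140)
    q=P[m];print(len(q),np.percentile(q,[1,5,50],axis=0).round(0).tolist() if len(q) else 0)
for n in ("wrist0","wrist1","wrist3"):
    c=dict(np.load(n+".npz"));print(n,np.round(np.array(c["extrinsics"])[:3,3],1))
```

```text
side 431 127
94 [[221.0, -593.0, 225.0], [223.0, -589.0, 229.0], [237.0, -499.0, 245.0]]
scene 524 139
58 [[222.0, -501.0, 227.0], [223.0, -499.0, 229.0], [229.0, -495.0, 246.0]]
wrist0 [ 317.6 -514.3  384.7]
wrist1 [503.1 128.7 400.5]
wrist3 [539.9 336.7 361.1]
```

View pics/side_st.png

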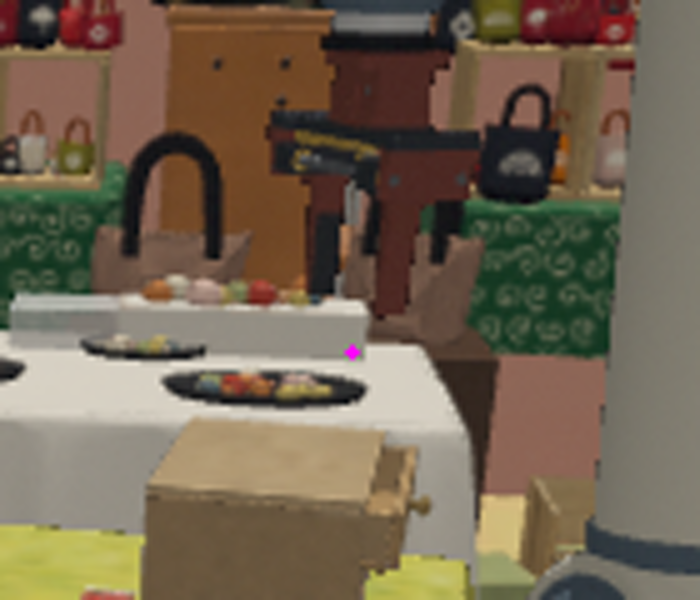

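The offset is constant at about +36 mm, so I will use true tip z = reported z + 36. Redoing the push at the right height.

```bash
python3 -m pendant '[0.05,-0.43,0,0,0,0,0.05,-0.42,0,0,0,0,0,0,0,0,0,0,0,0,-0.6,0,0,0,0,0,-0.6,0,0,0,0,0,-0.7,0,0,0,0,0,-0.66,0,0,0,0,0,0,0,0,0]'
python3 - <<'E'
from tip import *
tip()
c=cam("side");cv2.imwrite("pics/side6.png",cv2.resize(c["pixels"][130:330,220:440,::-1],None,fx=3.6,fy=3,interpolation=cv2.INTER_CUBIC))
c=cam("scene");cv2.imwrite("pics/scene6.png",cv2.resize(c["pixels"][130:290,190:400,::-1],None,fx=3.6,fy=3.6,interpolation=cv2.INTER_CUBIC))
E
```

```text
time: 9.18
tool_pos: [549.1, 208.7, 71.3]
eef_rot: [-3.136, 0.001, 1.661]
force: [-0.4, -0.3, 0.1]
width: 0.3
tcp [549.1 208.7  71.3]
side 93 zlow [113.8 117.1 121.7] xy of tip [541.8 196.4 112.4] [555.6 222.  124.8]
scene 105 zlow [106.5 107.2 111.6] xy of tip [540.8 205.6 106.2] [547.4 220.8 114. ]
```

View pics/scene6.png

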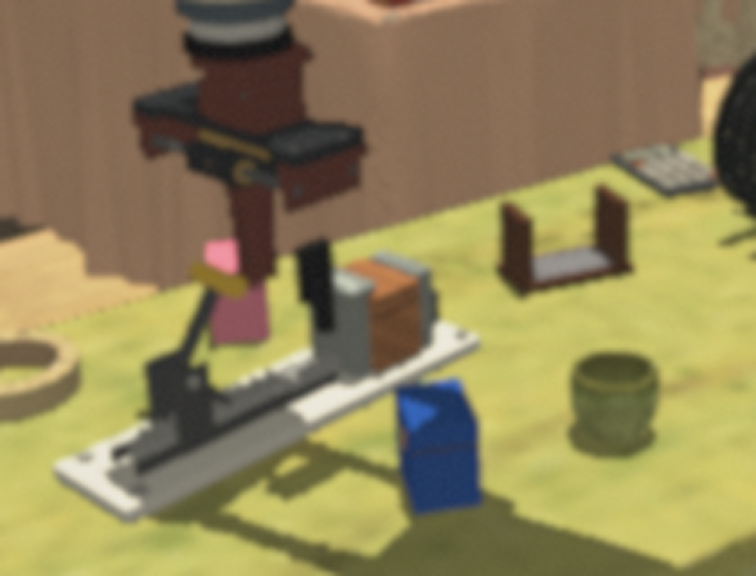

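The tip is now between the yellow handle (218,280) and the black tab (315,285), at handle height. Pushing slowly.

```bash
python3 -m pendant '[-0.02,0.2,0,0,0,0,-0.02,0.2,0,0,0,0,-0.02,0.2,0,0,0,0,-0.02,0.2,0,0,0,0,-0.02,0.2,0,0,0,0,-0.02,0.2,0,0,0,0,-0.02,0.2,0,0,0,0,-0.02,0.2,0,0,0,0,-0.01,0.2,0,0,0,0,0,0.1,0,0,0,0,0,0,0,0,0,0,0,0,0,0,0,0]'
python3 - <<'E'
from h import *
c=cam("scene");cv2.imwrite("pics/scene7.png",cv2.resize(c["pixels"][130:290,190:400,::-1],None,fx=3.6,fy=3.6,interpolation=cv2.INTER_CUBIC))
E
```

```text
time: 10.88
tool_pos: [542.5, 301.6, 74.3]
eef_rot: [-3.14, 0.005, 1.659]
force: [-1.7, -8.6, 1.3]
width: 0.5
```

View pics/scene7.png

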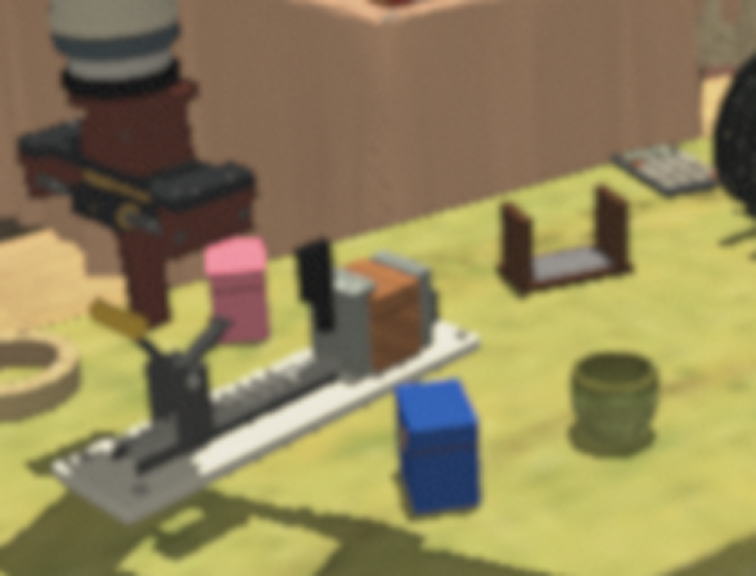

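Pawl flipped; the handle is now at (118,318) leaning back on its stop. Backing off and moving over the tab, gripper open.

```bash
python3 -m pendant '[0.02,-0.2,0,0,0,0,0.02,-0.4,0,0,0,0,0,0,0.6,0,0,0,0,0,0.6,0,0,0,0,0,0.2,0,0,0,0.05,-0.5,0,0,0,0,0.05,-0.5,0,0,0,0,0.05,-0.6,0,0,0,0,0.06,-0.6,0,0,0,0,0,0,0,0,0,0,0,0,0,0,0,0]' 1
python3 - <<'E'
from h import *
c=cam("wrist");save(c,"wrist8.png");P=world(c);z=P[...,2];hsv=cv2.cvtColor(c["pixels"],cv2.COLOR_RGB2HSV)
m=(cv2.inRange(hsv,(18,150,100),(35,255,255))>0)&(z>100)&(z<145);s=P[m]
print("handle",len(s),np.median(s,0))
m=(z>95)&(z<128)&(hsv[...,2]<60)&(P[...,1]>120)&(P[...,1]<200)&(P[...,0]>520)&(P[...,0]<590);s=P[m];print("tab",len(s),np.percentile(s,[3,97],axis=0) if len(s) else 0)
E
```

```text
time: 12.3
tool_pos: [554.8, 164.6, 144.0]
eef_rot: [-3.141, -0.0, 1.661]
force: [-0.5, 0.3, 0.3]
width: 88.1
handle 0 [nan nan nan]
tab 0 0
  return _methods._mean(a, axis=axis, dtype=dtype,
  ret = um.true_divide(
```

View pics/wrist8.png

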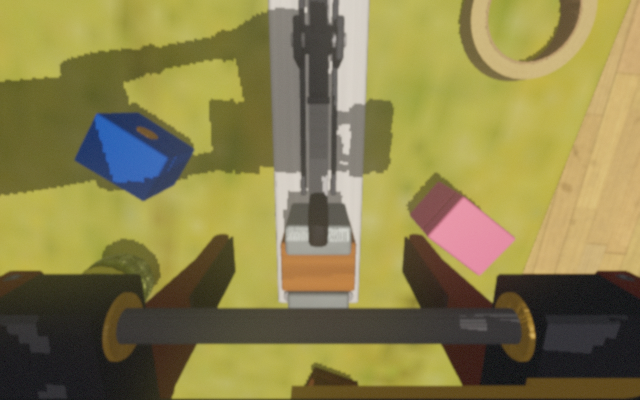

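Tab (318,220) is centred between the fingers (233 and 405). Descending and closing.

```bash
python3 -m pendant '[0,-0.04,-0.6,0,0,0,0,0,-0.6,0,0,0,0,0,-0.56,0,0,0,0,0,0,0,0,0]'; python3 -m pendant '[0,0,0,0,0,0,0,0,0,0,0,0,0,0,0,0,0,0,0,0,0,0,0,0,0,0,0,0,0,0,0,0,0,0,0,0]' -1 25
python3 - <<'E'
from h import *
c=cam("scene");cv2.imwrite("pics/scene9.png",cv2.resize(c["pixels"][130:290,190:400,::-1],None,fx=3.6,fy=3.6,interpolation=cv2.INTER_CUBIC))
E
```

```text
time: 12.85
tool_pos: [553.1, 162.9, 53.5]
eef_rot: [-3.136, 0.001, 1.663]
force: [-0.5, 1.0, -0.6]
width: 88.0
time: 13.6
tool_pos: [555.1, 162.3, 56.5]
eef_rot: [-3.142, -0.0, 1.661]
force: [0.0, -0.5, 0.4]
width: 31.5
```

View pics/scene9.png

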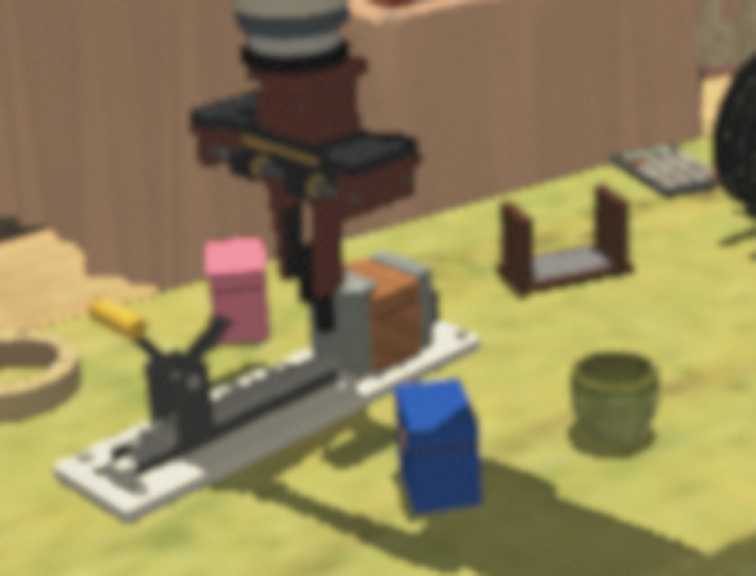

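```bash
python3 -m pendant '[0,0,0,0,0,0,0,0,0,0,0,0,0,0,0,0,0,0]'; python3 -m pendant '[-0.01,0.1,0,0,0,0,-0.01,0.1,0,0,0,0,-0.01,0.1,0,0,0,0,-0.01,0.1,0,0,0,0,-0.01,0.1,0,0,0,0,-0.01,0.07,0,0,0,0,0,0,0,0,0,0,0,0,0,0,0,0]'
python3 - <<'E'
from h import *
c=cam("scene");cv2.imwrite("pics/scene10.png",cv2.resize(c["pixels"][130:290,190:400,::-1],None,fx=3.6,fy=3.6,interpolation=cv2.INTER_CUBIC))
E
```

```text
time: 14.02
tool_pos: [554.6, 162.2, 56.5]
eef_rot: [-3.141, 0.0, 1.661]
force: [-3.1, -0.9, 1.1]
width: 14.0
time: 15.02
tool_pos: [552.1, 190.4, 56.5]
eef_rot: [-3.142, 0.001, 1.661]
force: [-3.7, -4.4, 1.5]
width: 13.5
```

View pics/scene10.png

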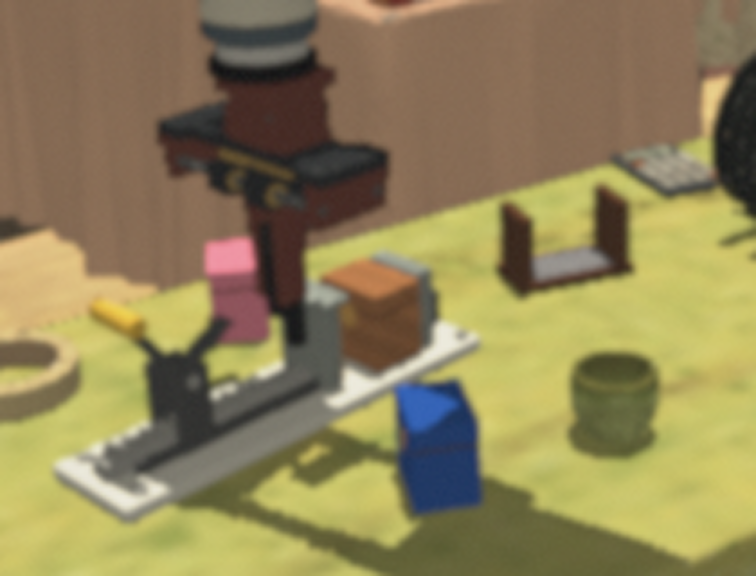

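Jaw is back; a gap has opened between it and the box. Releasing the tab and moving over the box.

```bash
python3 -m pendant '[0,0,0,0,0,0,0,0,0,0,0,0,0,0,0,0,0,0,0,0,0,0,0,0]' 1; python3 -m pendant '[0,0,0.7,0,0,0,0,0,0.7,0,0,0,0.04,-0.4,0.1,0,0,0,0.04,-0.4,0,0,0,0,0.04,-0.4,0,0,0,0,0.03,-0.4,0,0,0,0,0,0,0,0,0,0,0,0,0,0,0,0]'
python3 - <<'E'
from h import *
c=cam("wrist");save(c,"wrist11.png")
for n in("side","scene"):
    c=cam(n);P=world(c);z=P[...,2];hsv=cv2.cvtColor(c["pixels"],cv2.COLOR_RGB2HSV)
    m=(cv2.inRange(hsv,(4,100,60),(20,255,240))>0)&(z>68)&(z<84)&(P[...,1]>60)&(P[...,1]<160)&(P[...,0]>500)&(P[...,0]<620)
    s=P[m];print(n,"boxtop",len(s),cv2.minAreaRect(s[:,:2].astype(np.float32)),np.median(s[:,2]))
    m=(cv2.inRange(hsv,(20,180,100),(34,255,255))>0)&(z>105)&(z<145)&(P[...,1]>200);s=P[m];print("handle",len(s),np.median(s,0) if len(s) else 0)
E
```

```text
time: 15.58
tool_pos: [552.2, 191.0, 56.6]
eef_rot: [3.141, -0.0, 1.661]
force: [0.1, -0.7, 0.1]
width: 50.5
time: 16.58
tool_pos: [559.5, 110.8, 131.3]
eef_rot: [-3.141, -0.0, 1.661]
force: [0.5, -0.1, 0.0]
width: 87.5
side boxtop 186 ((561.022216796875, 106.09329986572266), (63.106201171875, 48.80232620239258), 3.917689323425293) 78.68458835338677
handle 233 [540.56923005 332.12541008 127.57459787]
scene boxtop 220 ((557.5111083984375, 106.58430480957031), (62.90791320800781, 52.10106658935547), 4.911365985870361) 75.12072212241443
handle 0 0
```

View pics/wrist11.png

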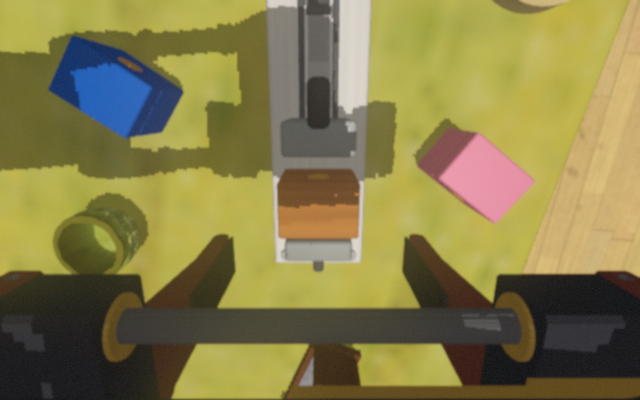

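Box (318,205) centred between the fingers. Descending with tips to ~29 mm (reported −7), then grasping by the plain ends.

```bash
python3 -m pendant '[0,-0.03,-0.6,0,0,0,0,0,-0.6,0,0,0,0,0,-0.6,0,0,0,0,0,-0.6,0,0,0,0,0,-0.36,0,0,0,0,0,0,0,0,0,0,0,0,0,0,0]'; python3 -m pendant '[0,0,0,0,0,0,0,0,0,0,0,0,0,0,0,0,0,0,0,0,0,0,0,0,0,0,0,0,0,0]' -1 30
```

```text
time: 17.6
tool_pos: [560.4, 109.6, -5.0]
eef_rot: [3.14, -0.0, 1.662]
force: [-0.3, 0.7, -0.5]
width: 87.4
time: 18.23
tool_pos: [559.8, 109.3, -5.9]
eef_rot: [3.141, -0.0, 1.661]
force: [-0.4, -0.2, 4.4]
width: 63.8
```

Run:
```python
from h import *
c=cam("scene");cv2.imwrite("pics/scene12.png",cv2.resize(c["pixels"][130:290,190:400,::-1],None,fx=3.6,fy=3.6,interpolation=cv2.INTER_CUBIC))
```

```text
(no output)
```

View pics/scene12.png

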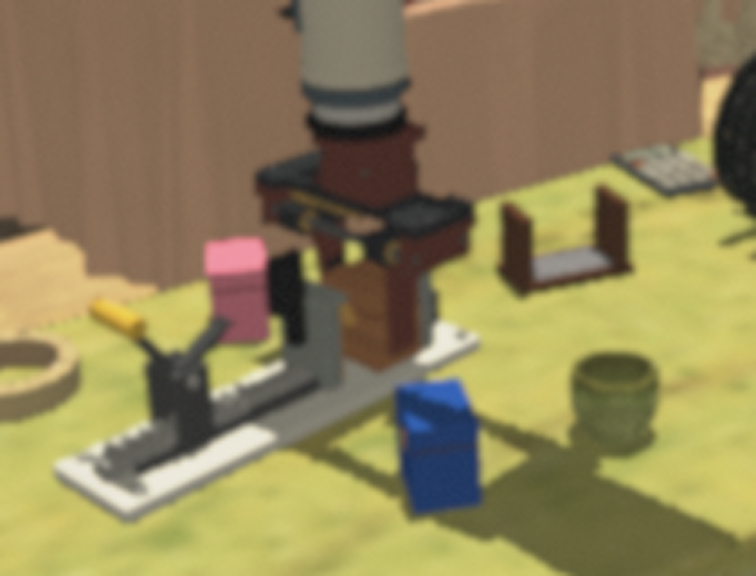

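Gripped at 63.8 mm. Lifting.

```bash
python3 -m pendant '[0,0.04,0.1,0,0,0,0,0.02,0.3,0,0,0,0,0,0.5,0,0,0,0,0,0.6,0,0,0,0,0,0.5,0,0,0,0,0,0,0,0,0]'
python3 - <<'E'
from h import *
c=cam("scene");cv2.imwrite("pics/scene13.png",cv2.resize(c["pixels"][130:290,190:400,::-1],None,fx=3.6,fy=3.6,interpolation=cv2.INTER_CUBIC))
E
```

```text
time: 19.02
tool_pos: [561.1, 112.6, 96.7]
eef_rot: [3.136, -0.0, 1.661]
force: [0.2, -0.5, -1.6]
width: 64.2
```

View pics/scene13.png

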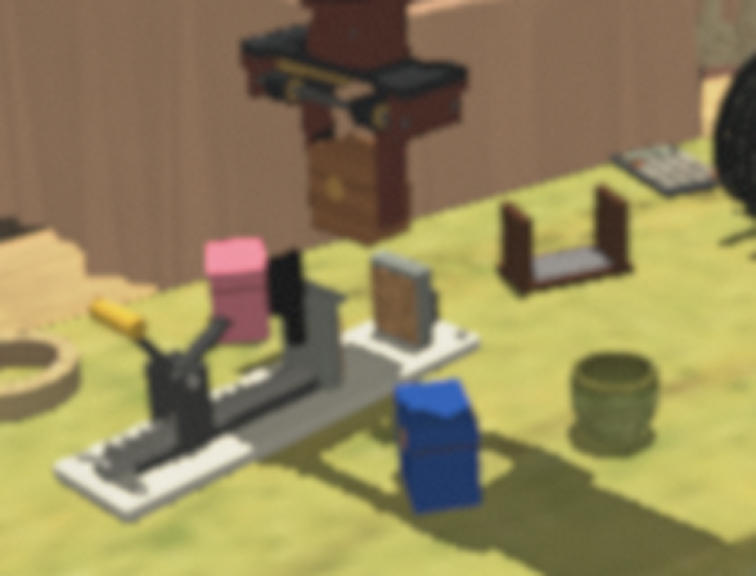

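Box lifted upright, clamp still open. Carrying to (460,−30) and lowering.

```bash
python3 -m pendant '[-0.2,-0.3,0,0,0,0,-0.3,-0.42,0,0,0,0,-0.3,-0.42,0,0,0,0,-0.3,-0.42,0,0,0,0,-0.3,-0.42,0,0,0,0,-0.3,-0.42,0,0,0,0,-0.2,-0.3,0,0,0,0,-0.1,-0.1,0,0,0,0,0,0,-0.4,0,0,0,0,0,-0.5,0,0,0,0,0,-0.5,0,0,0,0,0,-0.5,0,0,0,0,0,-0.2,0,0,0,0,0,0,0,0,0,0,0,0,0,0,0]'
python3 - <<'E'
from h import *
print(state()["tool_pos"],state()["force"])
for n in("side","scene"):
    c=cam(n);np.savez(n+"14.npz",**c);P=world(c);x,y,z=P[...,0],P[...,1],P[...,2];hsv=cv2.cvtColor(c["pixels"],cv2.COLOR_RGB2HSV)
    m=(cv2.inRange(hsv,(4,100,40),(20,255,240))>0)&(abs(x-460)<50)&(abs(y+30)<50)&(z>3)&(z<90);s=P[m];print(n,len(s),np.percentile(s,[1,99],axis=0).round(1).tolist())
c=cam("side");cv2.imwrite("pics/side14.png",cv2.resize(c["pixels"][110:290,260:480,::-1],None,fx=3.6,fy=3.3,interpolation=cv2.INTER_CUBIC))
E
```

```text
time: 20.95
tool_pos: [460.3, -27.6, -10.6]
eef_rot: [3.14, 0.0, 1.662]
force: [0.6, 0.1, -1.3]
width: 63.9
[460.27823861 -27.60855467 -10.59902798] [ 0.61525211  0.07601192 -1.29989229]
side 882 [[420.0, -48.1, 11.3], [502.1, -3.2, 87.5]]
scene 698 [[414.4, -44.8, 11.7], [500.2, -2.1, 88.0]]
```

View pics/side14.png

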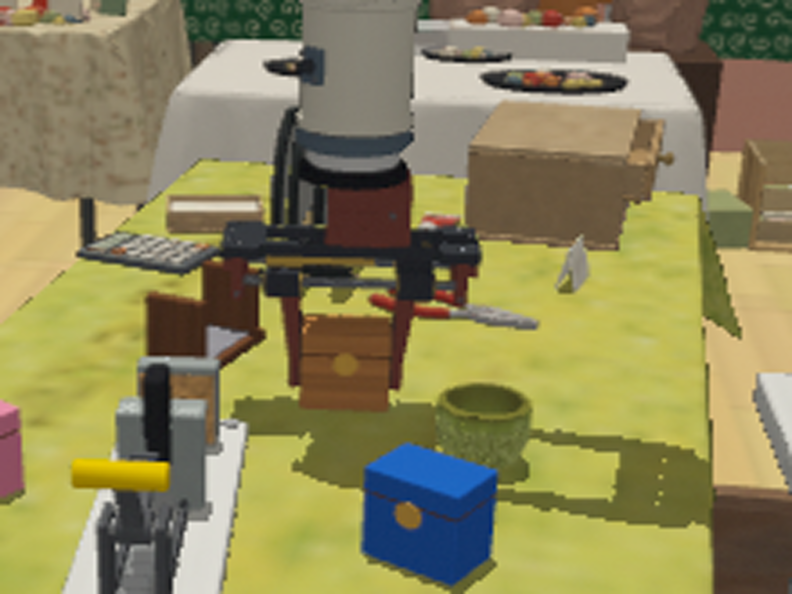

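```bash
python3 -m pendant '[0,0,-0.08,0,0,0,0,0,-0.04,0,0,0,0,0,0,0,0,0,0,0,0,0,0,0]';python3 -m pendant '[0,0,-0.02,0,0,0,0,0,0,0,0,0,0,0,0,0,0,0]'
```

```text
time: 21.6
tool_pos: [459.5, -27.7, -17.5]
eef_rot: [-3.141, -0.0, 1.661]
force: [0.4, -0.0, -1.2]
width: 63.7
time: 21.98
tool_pos: [459.8, -27.7, -17.9]
eef_rot: [3.141, 0.0, 1.661]
force: [-2.6, -0.4, 3.8]
width: 64.0
```

Contact felt (Fz +3.8 N). Releasing.

```bash
python3 -m pendant '[0,0,0,0,0,0,0,0,0,0,0,0,0,0,0,0,0,0,0,0,0,0,0,0,0,0,0,0,0,0]' 1; python3 -m pendant '[0,0,0.4,0,0,0,0,0,0.6,0,0,0,0,0,0.6,0,0,0,0,0,0.6,0,0,0,0,0,0.2,0,0,0,0,0,0,0,0,0]'
python3 - <<'E'
from h import *
c=cam("side");cv2.imwrite("pics/side15.png",cv2.resize(c["pixels"][110:290,260:480,::-1],None,fx=3.6,fy=3.3,interpolation=cv2.INTER_CUBIC))
for n in("side","scene","wrist"):
    c=cam(n);P=world(c);x,y,z=P[...,0],P[...,1],P[...,2];hsv=cv2.cvtColor(c["pixels"],cv2.COLOR_RGB2HSV)
    m=(cv2.inRange(hsv,(4,100,40),(20,255,250))>0)&(abs(x-460)<60)&(abs(y+30)<60)&(z>57)&(z<72);s=P[m]
    if len(s)>10:print(n,len(s),cv2.minAreaRect(s[:,:2].astype(np.float32)),np.median(s[:,2]))
    if n=="wrist":save(c,"wrist15.png");np.savez("wrist15.npz",**c)
E
```

```text
time: 22.6
tool_pos: [459.5, -27.7, -18.5]
eef_rot: [-3.141, -0.0, 1.661]
force: [0.5, 0.8, 0.7]
width: 88.0
time: 23.35
tool_pos: [459.8, -27.7, 101.6]
eef_rot: [3.141, 0.0, 1.661]
force: [-0.3, -0.2, 0.5]
width: 87.4
side 254 ((461.8746643066406, -29.16878890991211), (62.289894104003906, 49.58010482788086), 7.133339881896973) 66.5291174425792
scene 207 ((458.7408447265625, -26.457780838012695), (64.73517608642578, 48.7468376159668), 6.593780040740967) 63.03822460277269
wrist 5358 ((460.346435546875, -28.821849822998047), (63.23481750488281, 45.81241226196289), 5.181552886962891) 64.87985687606947
```

View pics/side15.png

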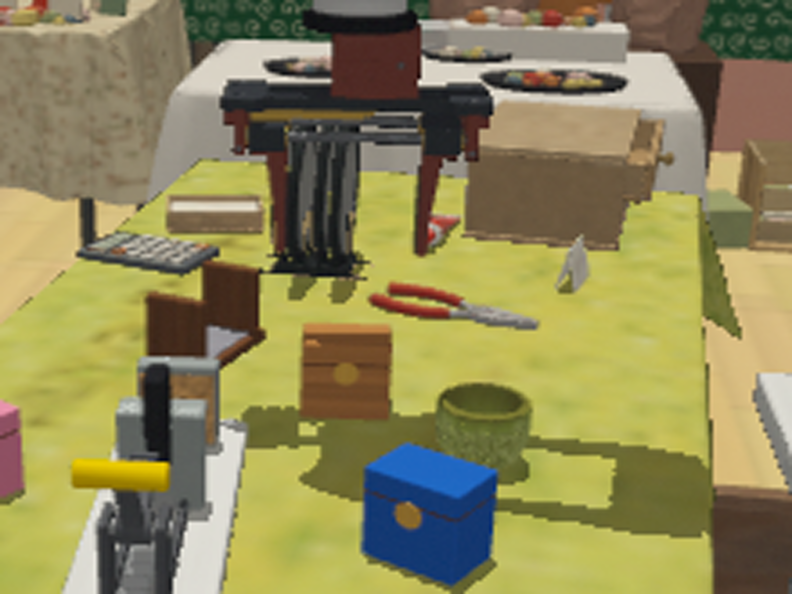

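View pics/wrist15.png

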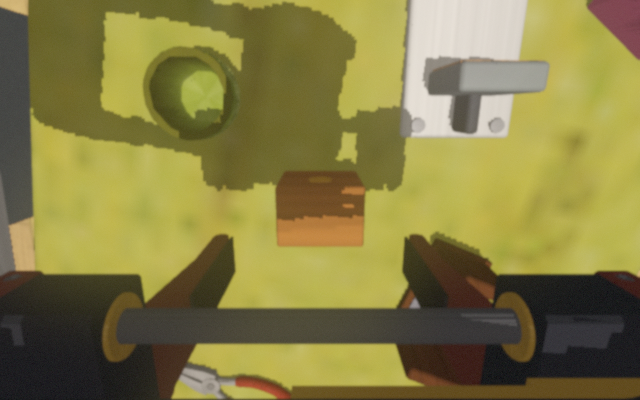

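Box stands upright on the table at about (460,−28.5), yaw 5°. Turning the gripper −90° for the studded-face grasp and measuring the cradle from there.

```bash
python3 -m pendant '[0,0,0,0,0,-1,0,0,0,0,0,-1,0,0,0,0,0,-1,0,0,0,0,0,-1,0,0,0,0,0,-1,0,0,0,0,0,-1,0,0,0,0,0,-1,0,0,0,0,0,-1,0,0,0,0,0,-1,0,0,0,0,0,0,0,0,0,0,0,0]'
python3 - <<'E'
from h import *
print(state()["tool_pos"],state()["eef_rot"],state()["q"])
c=cam("wrist");save(c,"wrist16.png");np.savez("wrist16.npz",**c)
P=world(c);x,y,z=P[...,0],P[...,1],P[...,2];hsv=cv2.cvtColor(c["pixels"],cv2.COLOR_RGB2HSV)
m=(abs(x-460)<60)&(abs(y+28)<60)&(z>57)&(z<72)&(cv2.inRange(hsv,(4,100,40),(20,255,250))>0);s=P[m];print("box",len(s),cv2.minAreaRect(s[:,:2].astype(np.float32)))
m=(x>520)&(x<650)&(y>-190)&(y<-40)&(z>62)&(z<74)
nl,lab,st,ce=cv2.connectedComponentsWithStats(m.astype(np.uint8))
for i in range(1,nl):
    if st[i,4]>15:
        s=P[lab==i];print("cr",st[i],cv2.minAreaRect(s[:,:2].astype(np.float32)),np.median(s[:,2]))
m=(x>520)&(x<650)&(y>-190)&(y<-40)&(z>4)&(z<15);s=P[m];print("floor",len(s),cv2.minAreaRect(s[:,:2].astype(np.float32)))
E
```

```text
time: 24.92
tool_pos: [459.3, -27.7, 101.0]
eef_rot: [-3.141, 0.001, 0.094]
force: [-0.4, 0.4, -0.5]
width: 87.8
[459.30212335 -27.66845894 100.97019713] [-3.14139086e+00  9.27289464e-04  9.37953126e-02] [-1.34115541e-01 -2.90546695e-01  1.74474468e+00 -1.30289338e-05
  1.68834357e+00  1.34288405e+00]
box 5326 ((461.0941162109375, -29.547218322753906), (63.443843841552734, 45.50901412963867), 5.379094123840332)
cr [ 393    0   42   55 1145] ((587.1797485351562, -73.89410400390625), (12.366864204406738, 33.645565032958984), 72.28589630126953) 68.42804529503897
cr [ 513   32   61   80 1826] ((567.410400390625, -161.3168182373047), (12.56844425201416, 49.583858489990234), 72.14910888671875) 68.30044325828477
floor 7979 ((577.1480102539062, -125.4264144897461), (129.13116455078125, 78.44148254394531), 59.164573669433594)
```

View pics/wrist16.png

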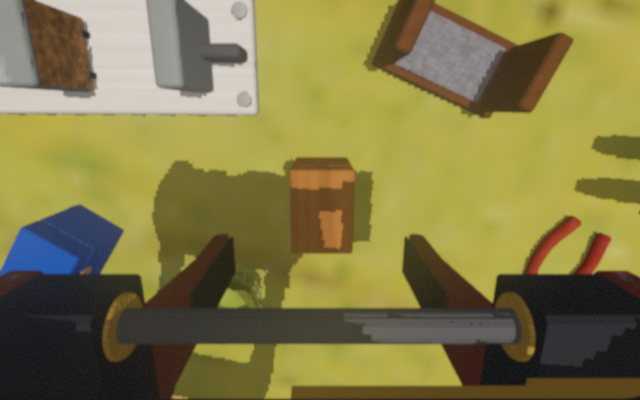

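Cradle sides found: centre ≈ (581,−118), x-axis yaw ≈ −17.7°. Descending on the box across its studded faces.

```bash
python3 -m pendant '[0.02,-0.02,-0.6,0,0,0,0,0,-0.6,0,0,0,0,0,-0.6,0,0,0,0,0,-0.4,0,0,0,0,0,-0.18,0,0,0,0,0,0,0,0,0,0,0,0,0,0,0]'; python3 -m pendant '[0,0,0,0,0,0,0,0,0,0,0,0,0,0,0,0,0,0,0,0,0,0,0,0,0,0,0,0,0,0,0,0,0,0,0,0]' -1 30; python3 -m pendant '[0,0,0.1,0,0,0,0,0,0.3,0,0,0,0,0,0.5,0,0,0,0,0,0.6,0,0,0,0,0,0.5,0,0,0,0,0,0,0,0,0]'
python3 - <<'E'
from h import *
c=cam("side");cv2.imwrite("pics/side17.png",cv2.resize(c["pixels"][110:290,260:480,::-1],None,fx=3.6,fy=3.3,interpolation=cv2.INTER_CUBIC))
E
```

```text
time: 25.85
tool_pos: [461.3, -28.8, -16.3]
eef_rot: [3.141, -0.002, 0.091]
force: [0.4, -0.2, 0.9]
width: 87.5
time: 26.6
tool_pos: [460.6, -28.8, -17.4]
eef_rot: [3.141, -0.0, 0.09]
force: [-0.7, 0.3, 0.4]
width: 45.9
time: 27.35
tool_pos: [462.2, -28.9, 85.7]
eef_rot: [3.14, -0.006, 0.091]
force: [-1.1, 1.0, -1.5]
width: 46.0
```

View pics/side17.png

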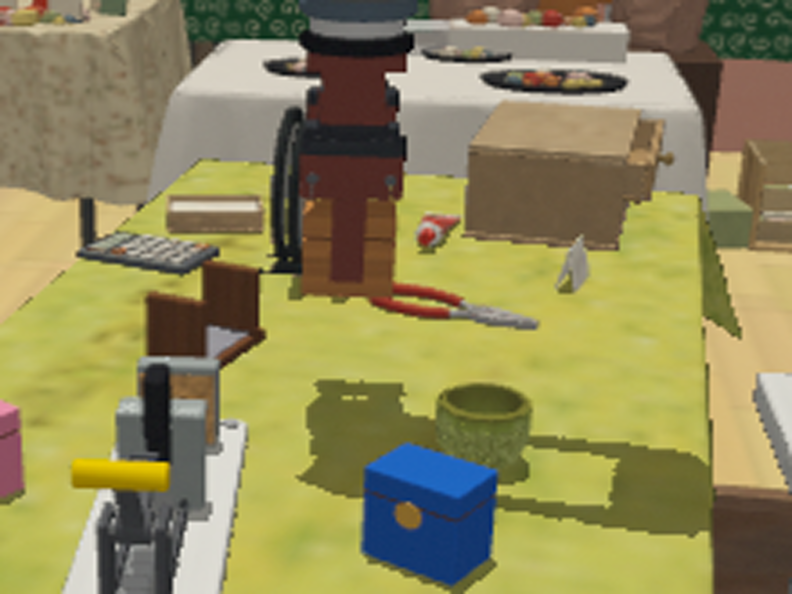

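```bash
python3 -m pendant '[0.3,-0.225,0,0,0,0.84,0.3,-0.225,0,0,0,0.84,0.3,-0.225,0,0,0,0.84,0.3,-0.225,0,0,0,0.84,0.3,-0.225,0,0,0,0.84,0.3,-0.225,0,0,0,0.84,0.3,-0.225,0,0,0,0.84,0.3,-0.225,0,0,0,0.84,0,0,0,0,0,0,0,0,0,0,0,0]'
python3 -m pendant '[0,0,-0.2,0,0,0,0,0,-0.1,0,0,0,0,0,0,0,0,0,0,0,0,0,0,0]'
python3 - <<'E'
from h import *
s=state();print(s["tool_pos"],s["eef_rot"])
d=np.radians(-17.6);R=np.array([[np.cos(d),np.sin(d)],[-np.sin(d),np.cos(d)]])
for n in("side","scene","wrist"):
    c=cam(n);np.savez(n+"18.npz",**c);P=world(c);x,y,z=P[...,0],P[...,1],P[...,2];hsv=cv2.cvtColor(c["pixels"],cv2.COLOR_RGB2HSV)
    o=cv2.inRange(hsv,(4,100,30),(22,255,250))>0
    near=(abs(x-581)<75)&(abs(y+118)<75)
    L=np.einsum('ij,hwj->hwi',R,P[...,:2]-np.array([581,-118]))
    for nm,m in (("box",near&o&(z>80)&(z<150)),("sides",near&(z>64)&(z<72))):
        k=L[m]; 
        if len(k)>10: print(n,nm,len(k),"lx",np.percentile(k[:,0],[2,98]).round(1),"ly",np.percentile(k[:,1],[2,98]).round(1),"z",np.percentile(z[m],[2,98]).round(1))
    cv2.imwrite(f"pics/{n}18.png",c["pixels"][:,:,::-1] if n=="wrist" else cv2.resize(c["pixels"][110:290,230:450,::-1] if n=="side" else c["pixels"][100:260,240:450,::-1],None,fx=3.6,fy=3.3,interpolation=cv2.INTER_CUBIC))
E
```

```text
time: 28.65
tool_pos: [579.7, -118.2, 81.4]
eef_rot: [-3.139, -0.0, 1.261]
force: [0.5, 0.4, -1.9]
width: 45.9
time: 29.15
tool_pos: [580.6, -118.6, 67.7]
eef_rot: [3.141, -0.0, 1.263]
force: [0.8, 0.6, -1.6]
width: 46.1
[ 580.56579253 -118.63448812   67.66944918] [ 3.14140378e+00 -1.11465751e-06  1.26325757e+00]
side box 479 lx [-30.4  23.4] ly [-12.1  33.7] z [ 90.7 148.5]
side sides 95 lx [-22.6  26.5] ly [-47.6  52.4] z [64.2 71.8]
scene box 524 lx [-34.9  20.3] ly [-29.2  33.2] z [ 89.2 149.3]
scene sides 54 lx [-26.   23.3] ly [-51.   51.8] z [64.3 69.1]
wrist box 9038 lx [-29.9  30.5] ly [-29.8  31.4] z [ 94.4 150. ]
wrist sides 1731 lx [-22.6  24.3] ly [38.2 50. ] z [65.7 70.1]
```

View pics/scene18.png

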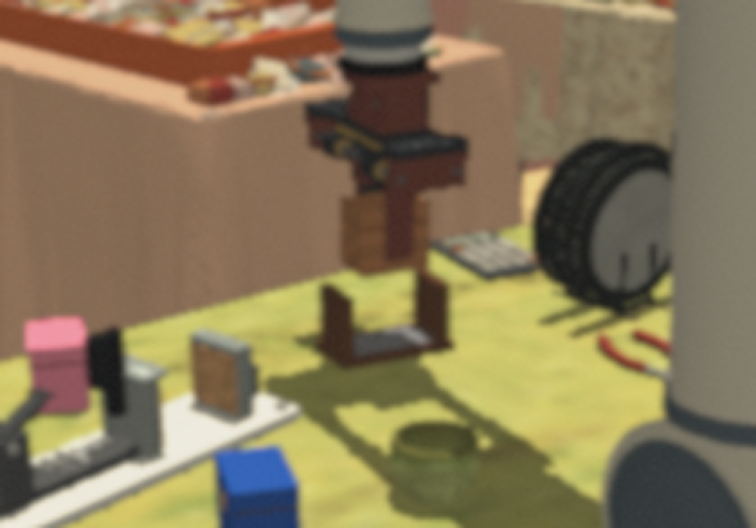

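View pics/side18.png

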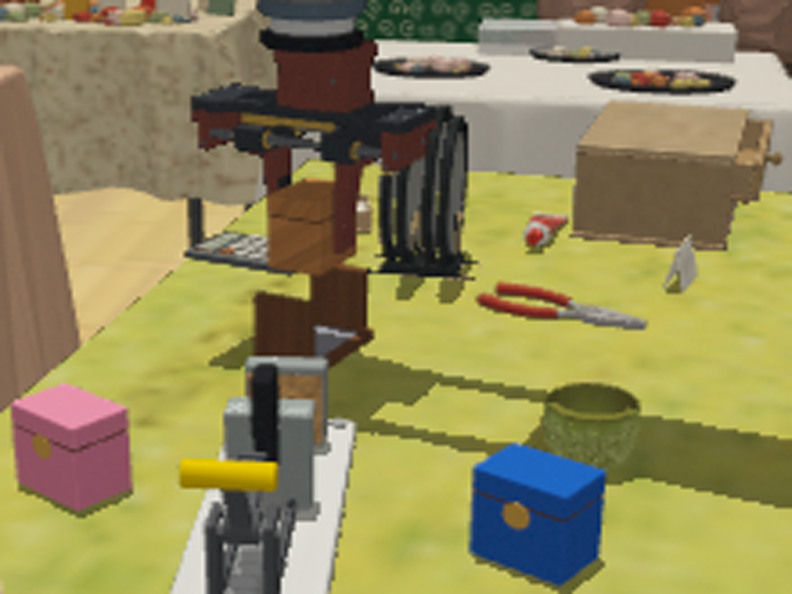

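View pics/wrist18.png

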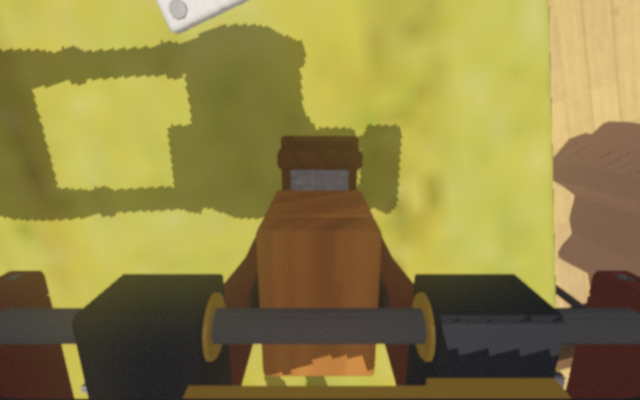

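Box is centred over the cradle to within about 1.6 mm side to side; correcting this while lowering.

```bash
python3 -m pendant '[-0.01,-0.03,-0.2,0,0,0,0,0,-0.3,0,0,0,0,0,-0.3,0,0,0,0,0,-0.3,0,0,0,0,0,-0.2,0,0,0,0,0,-0.1,0,0,0,0,0,0,0,0,0,0,0,0,0,0,0]'
python3 - <<'E'
from h import *
c=cam("side")
cv2.imwrite("pics/side19.png",cv2.resize(c["pixels"][130:290,230:430,::-1],None,fx=3.9,fy=3.7,interpolation=cv2.INTER_CUBIC))
E
```

```text
time: 30.3
tool_pos: [580.5, -120.3, -1.7]
eef_rot: [3.14, -0.0, 1.263]
force: [-0.0, -0.5, -2.2]
width: 46.2
```

View pics/side19.png

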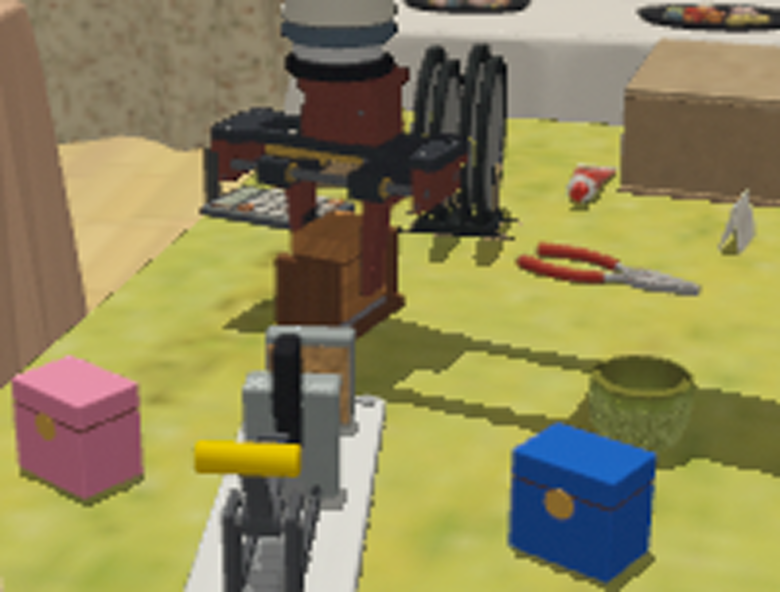

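The box is between the sides with no side force. Creeping down to touch.

```bash
python3 -m pendant '[0,0,-0.06,0,0,0,0,0,-0.03,0,0,0,0,0,0,0,0,0,0,0,0,0,0,0]';python3 -m pendant '[0,0,-0.02,0,0,0,0,0,0,0,0,0,0,0,0,0,0,0]'
```

```text
time: 30.85
tool_pos: [580.1, -120.2, -7.0]
eef_rot: [3.142, -0.0, 1.263]
force: [0.5, 0.9, -2.0]
width: 46.1
time: 31.22
tool_pos: [580.3, -120.2, -7.4]
eef_rot: [3.141, -0.0, 1.263]
force: [-1.9, -0.1, 3.0]
width: 45.8
```

Contact (Fz +3 N). Releasing and rising straight up.

```bash
python3 -m pendant '[0,0,0,0,0,0,0,0,0,0,0,0,0,0,0,0,0,0,0,0,0,0,0,0,0,0,0,0,0,0,0,0,0,0,0,0]' 1; python3 -m pendant '[0,0,0.3,0,0,0,0,0,0.6,0,0,0,0,0,0.6,0,0,0,0,0,0.6,0,0,0,0,0,0.6,0,0,0,0,0,0,0,0,0]'
python3 - <<'E'
from h import *
s=state();print(s["tool_pos"],s["time"],s["force"])
d=np.radians(-17.6);R=np.array([[np.cos(d),np.sin(d)],[-np.sin(d),np.cos(d)]])
for n in("side","scene","wrist"):
    c=cam(n);np.savez(n+"20.npz",**c);P=world(c);x,y,z=P[...,0],P[...,1],P[...,2];hsv=cv2.cvtColor(c["pixels"],cv2.COLOR_RGB2HSV)
    near=(abs(x-581)<60)&(abs(y+118)<60)
    L=np.einsum('ij,hwj->hwi',R,P[...,:2]-np.array([581,-118]))
    for nm,m in (("boxtop",near&(z>71)&(z<80)),("sides",near&(z>62)&(z<70.5)&((abs(L[...,1])>37)))):
        k=L[m].astype(np.float32)
        if len(k)>10: print(n,nm,len(k),"lx",np.percentile(k[:,0],[2,98]).round(1),"ly",np.percentile(k[:,1],[2,98]).round(1),"z",np.median(z[m]).round(1),cv2.minAreaRect(k)[1:])
    m=(cv2.inRange(hsv,(20,180,100),(34,255,255))>0)&(z>105)&(z<145)&(y>200);q=P[m]
    if len(q)>5: print(n,"handle",np.median(q,0).round(1))
    cv2.imwrite(f"pics/{n}20.png",c["pixels"][:,:,::-1] if n!="side" else cv2.resize(c["pixels"][130:330,180:430,::-1],None,fx=3.1,fy=2.9,interpolation=cv2.INTER_CUBIC))
E
```

```text
time: 31.98
tool_pos: [580.0, -120.2, -8.0]
eef_rot: [-3.142, 0.0, 1.263]
force: [0.9, 0.5, 0.3]
width: 87.6
time: 32.72
tool_pos: [581.8, -120.6, 131.4]
eef_rot: [3.135, -0.0, 1.263]
force: [0.8, 0.2, -0.8]
width: 87.6
[ 581.75753218 -120.64401788  131.36203735] 32.725 [ 0.83727921  0.20737595 -0.82954866]
side boxtop 184 lx [-21.  24.] ly [-35.4  47.7] z 76.8 ((46.61537170410156, 97.72108459472656), 1.050500750541687)
side sides 69 lx [-22.1  27. ] ly [-48.   52.1] z 66.4 ((107.87230682373047, 47.92795944213867), 71.26654052734375)
side handle [540.6 331.9 127.7]
scene boxtop 123 lx [-23.8  21.5] ly [-30.8  30.9] z 73.4 ((65.83950805664062, 48.97211456298828), 88.47319030761719)
scene sides 64 lx [-26.   22.3] ly [-49.2  52.6] z 66.3 ((50.448211669921875, 103.74156188964844), 0.0981273353099823)
wrist boxtop 4753 lx [-21.6  22.1] ly [-31.9  29.1] z 74.9 ((46.03256607055664, 75.61371612548828), 0.039408303797245026)
wrist sides 1999 lx [-22.9  24.1] ly [-50.4  50.1] z 68.5 ((101.72471618652344, 49.85429382324219), 89.60647583007812)
```

View pics/side20.png

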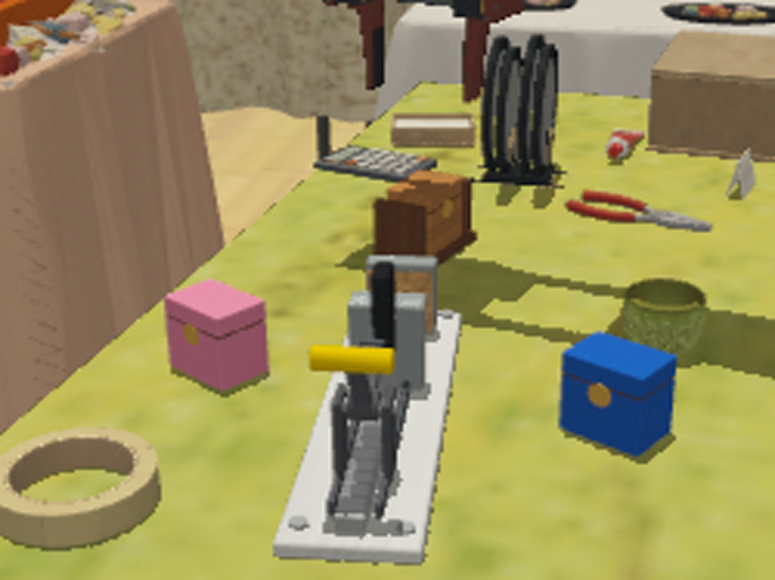

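View pics/wrist20.png

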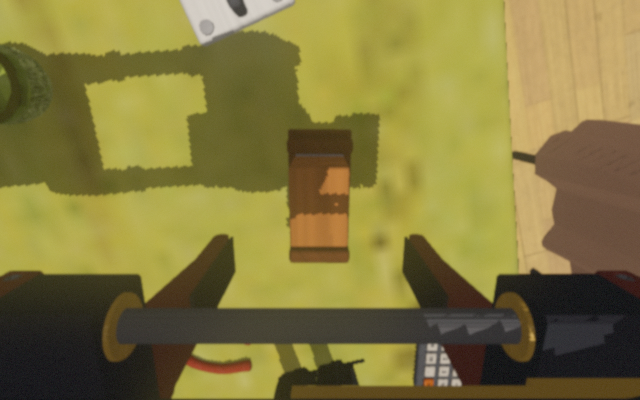

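The wrist view shows the box seated upright in the cradle, about 1 mm off centre, top at 74–75 mm. The pawl is flipped, the jaw is back and the gripper is clear. Handing in.

```bash
python3 -c "
from station import hand_in
print(hand_in())"
```

```text
the job is handed in; nothing more can be done
None
```

The job is done and handed in. The pawl is flipped over and the jaw is drawn fully back. I lifted the box out by its plain ends and stood it on the open table at about (460, −28). I then regrasped it across its studded faces and stood it in the cradle. It took about 33 s of the 70 s allowed.

**Last checks:**
- **Box:** it is about 0.4 mm off centre front to back and 1.2 mm side to side (wrist view), square within about 1.5°. Its top is at 73–75 mm in the scene and wrist views, which fits it standing on the cradle floor; the side view reads about 2 mm higher, as it did throughout.
- **Clamp:** the pawl handle was seen in its flipped position at y ≈ 332 mm. I drew the jaw about 28 mm, and the last picture shows it still back.
- **Bystanders:** the cup, tape, pliers and both look-alike boxes looked untouched in the pictures. I did not measure how far they moved.
- **Gripper:** clear of everything, tips about 90 mm above the box.

**What disagreed:** the reported tool height was about 36 mm below the finger tips seen in the cameras, so my first push passed over the handle without touching it. A second, slower push stopped when the pictures showed the same miss. I corrected for the offset from then on. The stated contact heights and touch forces agreed with the correction afterwards.

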